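Weigh two cartridge fuses and clamp the full-weight one for testing

ROBOT

A 7-joint arm with a two-finger parallel gripper is mounted at the origin on the work surface. World frame = base frame: x ahead of the robot, y to its left, z up, the work surface at z = 0. Lengths are in m, angles in rad, forces in N, time in s.
With the tool pointing down it reaches from about 0.4 to 0.85 m from the base axis. Payload 10.4 kg.
Tool frame: the origin (TCP) lies on the centre line of the jaws, within the pads' length; the fingertips stand 22 mm ahead of it and the grasp point (between the pads) lies 3 mm ahead of it; x points along the fingers, z is the direction in which the jaws open and shut, and the axes are right-handed (so a half turn about x gives the same grasp; the last joint's range is limited). The gripper opens to 85 mm and grips with 20 to 120 N. Pads are 22 mm wide; open, the fingers measure 114 mm over their backs; the gripper's body (76 mm by 85 mm) begins 54 mm behind the grasp point. The pads swing forward as they close: fully open they stand 13 mm farther back than shut.
Start: joints at [-1.247, 0.332, -0.065, 1.46, 0.022, 1.35, -0.088], TCP at [0.212, 0.588, 0.253] pointing down, gripper open.
Joint ranges: [-2.6, 2.6], [-0.5, 2.12], [-1.47, 1.34], [0.16, 2.42], [-1.27, 4.41], [0.06, 2.06], [-2.6, 2.6]. Speed limits (rad/s): [2.22, 2.22, 2.79, 2.79, 3.14, 3.14, 3.14].

INTERFACE

Orientations are given as a unit quaternion [w, x, y, z].
In Python, from rig import manip gives the robot as it stands.
- The arm moves only by the tool servo_tool, never from a script. Its argument "plan" is one flat list of numbers, 6 for each row, row after row: the shift along the world's x, y, z each as a share of 25 cm, from -1 to 1, then the turn, a rotation vector about the world's x, y, z each as a share of 180 degrees, from -1 to 1. In form: [tx, ty, tz, ax, ay, az, tx, ty, tz, ax, ay, az, ...]. A call has 1 to 10 rows; each row is the pose to reach, as a shift and turn from the pose commanded when the call began, turning the shorter way round; what a row does not reach only later rows make up. A row lasts 1/10 s, in which the tool goes at most 50 mm and 8.59 degrees, less where a joint would pass 70% of its speed; a pose out of reach is approached as far as the arm can. A call with a number of a shift or a turn outside -1 to 1 is refused whole. A call with a gripper value outside its range is refused whole. "jaw" is the gripper command: -1 is shut, 1 is fully open, values between are in proportion, set as the call begins (left out, the last holds). The fingers move at their own pace and stop on an object; "grip_force" is the grip in N (left out, the last holds). Time passes only in rows, so rows that repeat a pose let the fingers close. It gives the time, the measured TCP pose, the force and the opening at its end, in the units of the state.
- manip.state(): the state, without advancing time (a new reading comes with each control period).
- manip.get_image(name): name is "scene" or "top" or "wrist"; returns the picture (480x640x3 uint8, blue, green, red); there is no depth.
- manip.calibration(name): a dict with "fx", "fy", "cx", "cy" (pixels), "rvec" (rotation vector, rad) and "tvec" (3), from world to camera coordinates, as OpenCV has them. Camera axes: x right, y down, z forward; pixel columns grow to the right and rows downward; lengths in m; the calibration is good to about 2 mm. The wrist camera is an equidistant fisheye: a pixel r from the principal point sees the ray r / f radians off the axis. A picture is of the moment at which its call begins: read the wrist's pose just before it. calibration takes no time and is no camera call; for the wrist camera it gives the pose at the moment of the call.
- manip.finish_job(): hands the job in, once; it reports no verdict.
The state is a dict: "time": time; "joint_positions": joint angles; "qvel": joint speeds; "tau": joint torques, N m; "eef_pos": TCP position; "ee_rot": TCP orientation; "force": force on the tool from outside, world axes, zero at the start; "ft_torque": the same for the moment, N m; "width": opening from 0.0 (shut) to 1.0 (fully open).
Only numpy, scipy, OpenCV 4.12 (cv2) and the standard library are available. Lean on these libraries where they do the work, as an engineer would, in place of code of your own. Each camera call takes 0.05 s, during which the arm holds its last target.

TASK

One of the two loose cartridge fuses in the rack is a hollow, underweight fake: find out which by laying one gently in the cradle of the balance's empty pan, letting go and seeing whether it balances the good reference fuse. Only then load the full-weight fuse in the test clamp, pushing it back against the sprung contact without ramming that against its stop and lowering it gently until fully home between the contacts. Finish with the fake lying in the cradle of the working pan, the reference still on its own pan, and everything else where it was.

Things in the scene. Friction and masses are not known exactly. Their poses are not given: they have to be found in the camera images.
- fuse_a: loose ceramic cartridge fuse with steel end caps, a plain cylinder 22 mm in diameter and 58 mm long, lying level; its origin is at its centre, its x axis along its length (either end may point either way). 34 to 61 g; it looks exactly like fuse_b, and which of the two is full weight can only be told by weighing.
- fuse_b: the other loose fuse, same look and size, origin and axes as fuse_a. At the start both lie in the rack, side by side 90 mm apart.
- fuse_ref: the known good reference fuse, same size, lying in the cradle of the balance's reference pan; about 60 g. A sound fuse weighs the same within 4 %, a hollow fake 14 to 26 g less.
- rack: black plastic rack fixed to the bench, 90 x 150 x 24 mm, origin under its centre. A fuse lies along its x axis at y = -45 mm and another at y = +45 mm, in V supports at 16 to 21 mm either side of the fuse's middle; the middle is free for fingers. Fuse centre 29 mm over the bench, base plate 8 mm thick.
- pan_work: the empty working pan of a two-pan trip balance: steel disc 96 mm across, 3 mm thick, origin under its middle. It stays level and moves only up and down, up to 12 mm either way, as the beam tips. While empty it is held at the top by the reference and gives way under 0.6 N. A press of over 8 N, or a fuse dropped on it from more than 6 mm, damages it.
- cradle (a point): on the working pan: where the centre of a fuse lying in its cradle comes, 31 mm above the disc's underside. The cradle is two V supports, 16 to 21 mm either side of the middle; the fuse lies along the point's x axis. Between the supports there is room for fingertips down to 25 mm below this point.
- pan_ref: the other pan, same shape, carrying the reference fuse, 200 mm from the working pan on the +y side (pans and balance share their axes). A scale plate between the pans rises to 149 mm over the bench, 100 mm from the cradle.
- beam (a joint): tilt of the balance beam in rad: 0 level, negative = working pan up, positive = working pan down, stops at -0.12 and 0.12. At rest about 1.5 s after a load is let go: within 0.025 of level with a full-weight fuse, -0.105 to -0.045 with a hollow one, -0.12 when empty. A black pointer stands at the long middle mark of a white scale when level.
- clamp: test clamp fixed to the bench: aluminium rail 200 x 34 x 14 mm, origin under its middle, x along the rail. A saddle on it carries a fixed contact block at its -x end and a sprung contact plate at its +x end. The saddle is locked by a thumb screw anywhere up to 12 mm either way of the rail's middle; where it stands is NOT measured and must be felt or seen. Over 25 N damages the clamp.
- seat (a point): on the rail's middle, 40 mm above the bench: here is the centre of a seated fuse (lying along x) if the saddle is central. It rests on V supports 15 to 20 mm either side of the saddle's middle; below the fingers beside it only the 14 mm high rail. The fixed contact's face is 29 mm to -x of the saddle's middle, its block 16 mm wide, top 1 mm above this point.
- plate (a point): on the rail: middle of the sprung plate's free face if the saddle is central, 21 mm to +x of the seat and 47 mm above the bench. The plate is 24 mm wide, 28 to 72 mm above the bench. Pushed to +x it gives 11 mm: 3 N at first touch, 0.5 N more per mm, then a hard stop. A fuse goes in from above the fixed block once the plate is 8 mm back; the spring then holds it.
- speaker: bystander: black loudspeaker box from a television, 45 x 140 x 41 mm, origin under its centre
- multimeter: bystander: hand multimeter lying on its back, 150 x 74 x 46 mm, origin under its centre
- board: bystander: small circuit board with parts on it, 105 x 70 x 36 mm, origin under its centre
- capacitor: bystander: big can capacitor standing upright, 35 mm across, 48 mm tall, origin under its centre
- screwdriver: bystander: screwdriver lying flat, about 200 mm long, origin under its middle
- solder: bystander: reel of solder standing on its flange, 54 mm across, 46 mm tall, origin under its centre
- spray: bystander: upright spray can, 52 mm across, about 150 mm tall, origin under its centre

How it is judged:
By the outcome, as a careful person would: the job done as asked, in the order asked, and still so for the second after the job is handed in, with the robot touching nothing.
It also fails if it takes over 72 s, if anything falls off the work surface, if the arm or the gripper's body presses on something with over 40 N, if the wrist force passes 120 N, or if a joint passes its speed limit or range.

## Working session

There is one attempt and no reset: what is moved stays moved. The work goes in short steps, Python scripts to look and compute and a tool call to move; the robot and the scene stay as the last step left them, time stands still between calls to the robot, and variables do not carry over. Pictures are saved under pics/ and viewed, and the job is handed in when it is done.

Besides the shell and the picture viewer there is one more tool, called after "Request:" as name(argument=value, ...), one argument or row to a line, values as JSON. servo_tool: Moves the arm, as the interface text tells. Its arguments: {"type":"object","properties":{"plan":{"type":"array","items":{"type":"number"}},"jaw":{"type":"number"},"grip_force":{"type":"number"}},"required":["plan"]}

```bash
ls; mkdir -p pics; python3 - <<'E'
from rig import manip
import cv2
s=manip.state();print(s)
for n in("scene","top","wrist"):
    c=manip.calibration(n);print(n,c)
    cv2.imwrite(f"pics/{n}0.png",manip.get_image(n))
E
```

```text
pics
{'time': 0.0, 'joint_positions': array([-1.24661693,  0.33287417, -0.06468527,  1.46093347,  0.02161128,
        1.34991234, -0.08852149]), 'qvel': array([-0.0011074 , -0.00183695,  0.00069568,  0.00137293,  0.00053047,
       -0.00073531, -0.00086334]), 'tau': array([ 6.85397117e-04, -6.25456309e+01,  4.92303923e-02, -3.91597402e+01,
        1.61922601e-02,  1.01489489e-02,  6.10409029e-05]), 'eef_pos': array([0.21231749, 0.5874654 , 0.2525182 ]), 'ee_rot': array([ 0.57836942, -0.40655229,  0.57916304,  0.40592392]), 'force': array([0.74634302, 0.09693845, 1.19930302]), 'ft_torque': array([-0.00223169, -0.0424432 , -0.01638097]), 'width': 0.9994693242568286}
scene {'fx': 544.1211178167852, 'fy': 544.1211178167852, 'cx': 322.2233829107632, 'cy': 238.51940187136248, 'rvec': array([ 2.24458086,  1.0672398 , -0.36320906]), 'tvec': array([-0.34970075, -0.27072166,  1.62689462])}
top {'fx': 546.7181753343702, 'fy': 546.7181753343702, 'cx': 322.4115319194013, 'cy': 239.17406498537167, 'rvec': array([ 2.13889463, -2.17374948,  0.11318286]), 'tvec': array([0.02015485, 0.5817019 , 1.7251179 ])}
wrist {'fx': 371.64829954431775, 'fy': 371.64829954431775, 'cx': 321.76646972058245, 'cy': 236.01975269786573, 'rvec': array([-2.38659155, -1.67365209, -0.22432825]), 'tvec': array([-0.62329705, -0.03411558,  0.37793071])}
```

View pics/scene0.png

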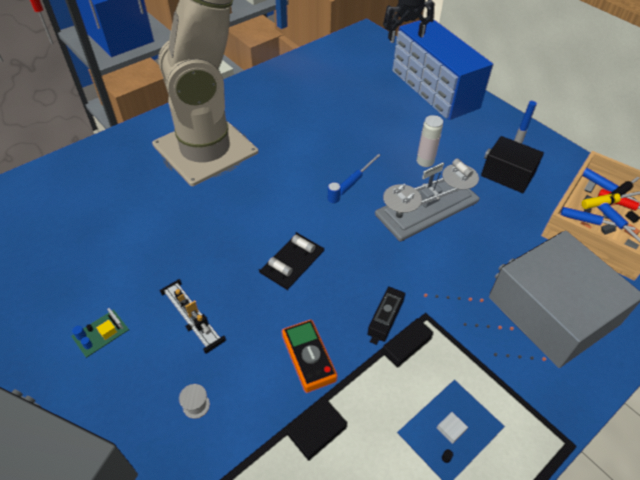

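View pics/top0.png

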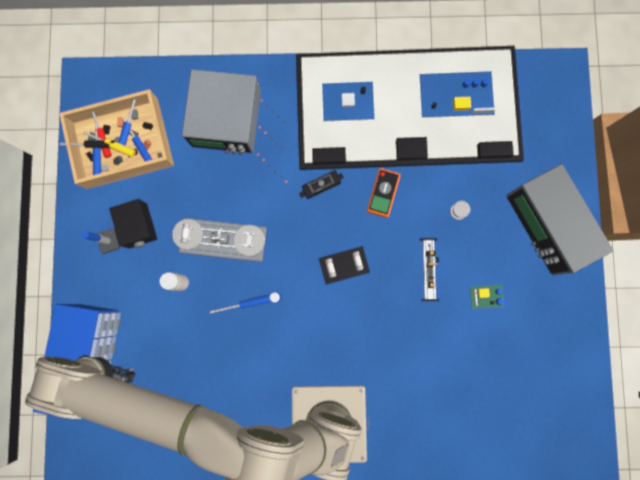

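View pics/wrist0.png

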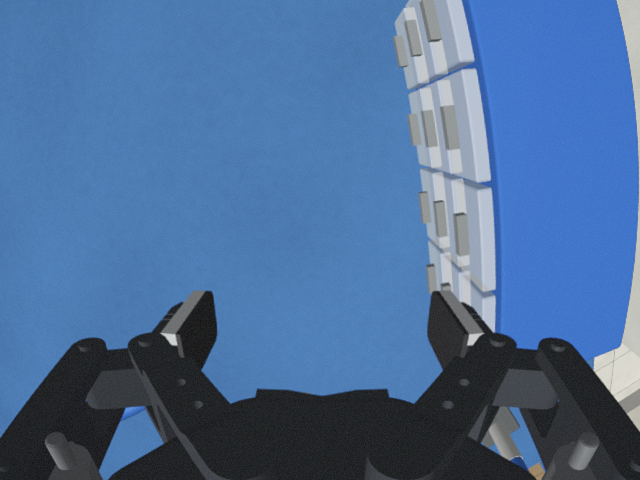

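```bash
cat > h.py <<'E'
import numpy as np, cv2
from scipy.spatial.transform import Rotation as R
from rig import manip
def ray(c,uv,fish=False):
    x=(uv[0]-c["cx"])/c["fx"]; y=(uv[1]-c["cy"])/c["fy"]
    if fish:
        r=np.hypot(x,y); d=np.array([x/r*np.sin(r),y/r*np.sin(r),np.cos(r)]) if r>1e-9 else np.array([0,0,1.])
    else: d=np.array([x,y,1.])
    M=R.from_rotvec(c["rvec"]).as_matrix(); o=-M.T@np.array(c["tvec"]); d=M.T@d
    return o,d/np.linalg.norm(d)
def onz(c,uv,z,fish=False):
    o,d=ray(c,uv,fish); return o+d*(z-o[2])/d[2]
def proj(c,p,fish=False):
    q=R.from_rotvec(c["rvec"]).as_matrix()@np.array(p)+np.array(c["tvec"])
    if fish:
        r=np.hypot(q[0],q[1]); t=np.arctan2(r,q[2]); return np.array([c["cx"]+c["fx"]*t*q[0]/r, c["cy"]+c["fy"]*t*q[1]/r])
    return np.array([c["cx"]+c["fx"]*q[0]/q[2], c["cy"]+c["fy"]*q[1]/q[2]])
def crop(img,x0,y0,w,h,k,name):
    cv2.imwrite("pics/"+name,cv2.resize(img[y0:y0+h,x0:x0+w],None,fx=k,fy=k,interpolation=cv2.INTER_CUBIC))
def pose():
    s=manip.state(); q=s["ee_rot"]; M=R.from_quat([q[1],q[2],q[3],q[0]]).as_matrix()
    return s,M
E
python3 - <<'E'
from h import *
t=cv2.imread("pics/top0.png")
crop(t,160,200,300,120,2.6,"topc.png")
s=cv2.imread("pics/scene0.png")
crop(s,370,140,130,100,6,"sc1.png")
crop(s,150,220,190,140,4,"sc2.png")
c=manip.calibration("top")
for n,uv,z in [("work",(251,240),.1),("ref",(188,236),.1),("fR",(358,263),.029),("fL",(331,266),.029),("clampN",(429,240),.01),("clampS",(430,299),.01),("spray",(174,281),.1),("gr",(122,372),.25)]:
    print(n,onz(c,uv,z).round(3))
s,M=pose();print(M.round(3))
cw=manip.calibration("wrist"); Mw=R.from_rotvec(cw["rvec"]).as_matrix(); o=-Mw.T@cw["tvec"]; print("cam in tool",(M.T@(o-s["eef_pos"])).round(4),(Mw@M).round(3))
E
```

```text
work [0.575 0.231 0.1  ]
ref [0.591 0.428 0.1  ]
fR [ 0.504 -0.102  0.029]
fL [ 0.495 -0.015  0.029]
clampN [ 0.576 -0.336  0.01 ]
clampS [ 0.385 -0.332  0.01 ]
spray [0.452 0.469 0.1  ]
gr [0.198 0.566 0.25 ]
[[-0.    -0.94   0.34 ]
 [-0.001  0.34   0.94 ]
 [-1.    -0.    -0.001]]
cam in tool [-0.121   0.0661 -0.0015] [[-0.001 -0.001  1.   ]
 [-0.263 -0.965 -0.001]
 [ 0.965 -0.263  0.001]]
```

View pics/topc.png

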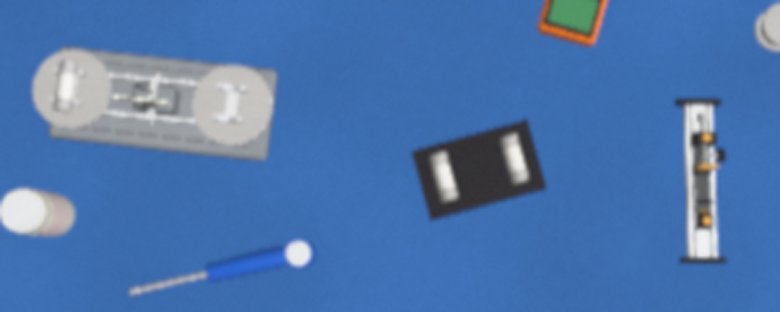

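View pics/sc1.png

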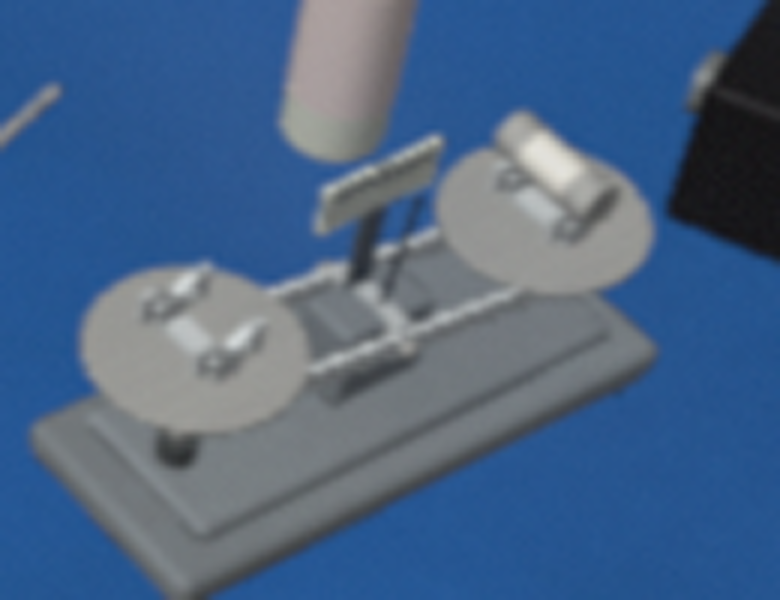

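View pics/sc2.png

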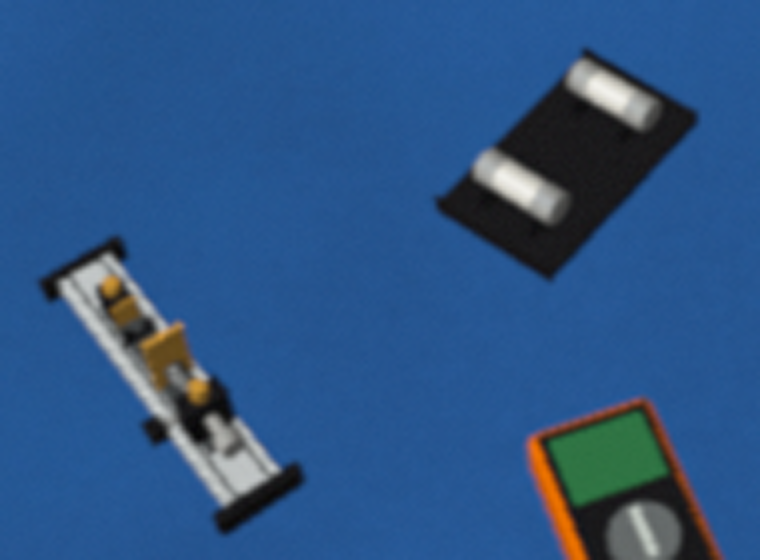

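Request:
servo_tool(
  plan=[0.8, -0.8, 0.08, 0, 0, 0.08, 0.8, -0.8, 0.08, 0, 0, 0.08, 0.8, -0.8, 0.08, 0, 0, 0.08, 0.8, -0.8, 0.08, 0, 0, 0.08, 0.8, -0.8, 0.08, 0, 0, 0.08, 0.8, -0.8, 0.08, 0, 0, 0.08],
)

```text
time: 0.75
eef_pos: [0.415, 0.3845, 0.2736]
ee_rot: [0.524, -0.475, 0.524, 0.474]
force: [-0.1, 0.5, -0.4]
width: 1.0
```

Request:
servo_tool(
  plan=[0.6, -0.6, 0, 0, 0, 0, 0.6, -0.6, 0, 0, 0, 0, 0.6, -0.6, 0, 0, 0, 0, 0.6, -0.6, 0, 0, 0, 0, 0.6, -0.6, 0, 0, 0, 0, 0.6, -0.6, 0, 0, 0, 0],
)

```text
time: 1.35
eef_pos: [0.5638, 0.2352, 0.2728]
ee_rot: [0.524, -0.475, 0.525, 0.474]
force: [-0.2, 0.8, -0.1]
width: 1.0
```

```bash
python3 - <<'E'
from h import *
import json
s,M=pose();print(s["time"],s["eef_pos"],M.round(3).tolist(),s["qvel"].round(3))
c=manip.calibration("wrist"); im=manip.get_image("wrist"); cv2.imwrite("pics/wb.png",im)
json.dump({k:np.array(v).tolist() for k,v in c.items()},open("wb.json","w"))
E
```

```text
1.35 [0.56379114 0.23515032 0.272807  ] [[-0.0, -0.995, 0.1], [-0.001, 0.1, 0.995], [-1.0, 0.0, -0.001]] [-0.046 -0.018 -0.057  0.017 -0.012  0.001 -0.03 ]
```

View pics/wb.png

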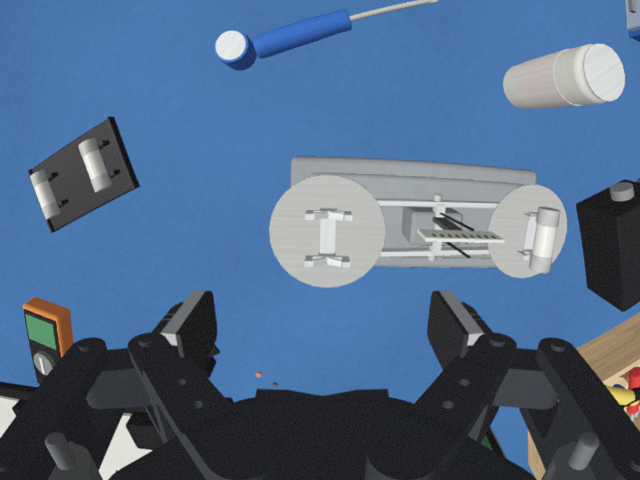

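Request:
servo_tool(
  plan=[-0.2, -1, 0, 0, 0, 0.05, -0.2, -1, 0, 0, 0, 0.05, -0.2, -1, 0, 0, 0, 0.05, -0.2, -1, 0, 0, 0, 0.05, -0.2, -1, 0, 0, 0, 0.05, -0.2, -1, 0, 0, 0, 0.05],
)

```text
time: 2.0
eef_pos: [0.511, -0.017, 0.2739]
ee_rot: [-0.486, 0.514, -0.486, -0.513]
force: [-0.0, 0.4, 0.2]
width: 1.002
```

```bash
cat >> h.py <<'E'
import json
def snap(n):
    s,M=pose();print(s["time"],s["eef_pos"].round(4),M[:,2].round(3),M[:,0].round(4),"F",s["force"].round(2),"w",round(s["width"],4))
    c=manip.calibration("wrist"); im=manip.get_image("wrist"); cv2.imwrite(f"pics/{n}.png",im)
    json.dump({k:np.array(v).tolist() for k,v in c.items()},open(n+".json","w"))
    return im,c
def load(n): return cv2.imread(f"pics/{n}.png"),json.load(open(n+".json"))
E
python3 - <<'E'
from h import *
snap("wr")
E
```

```text
2.0 [ 0.511  -0.017   0.2739] [-0.056  0.998 -0.001] [ 7.e-04 -5.e-04 -1.e+00] F [-0.03  0.39  0.23] w 1.002
```

View pics/wr.png

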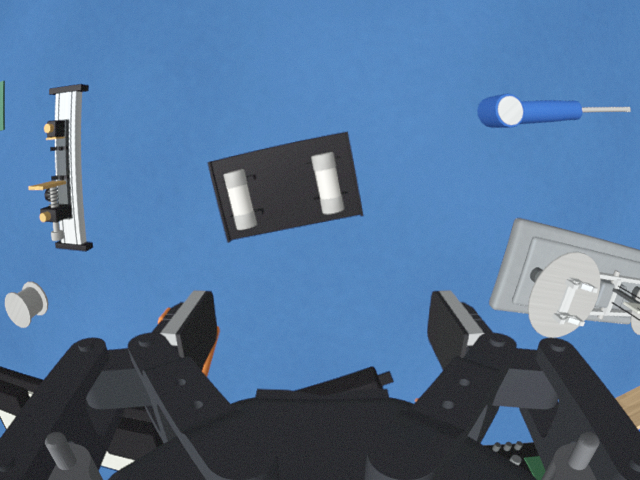

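Request:
servo_tool(
  plan=[0, -1, 0, 0, 0, -0.05, 0, -1, 0, 0, 0, -0.05, 0, -1, 0, 0, 0, -0.05, 0, -1, 0, 0, 0, -0.05, 0, -1, 0, 0, 0, -0.05, 0, -1, 0, 0, 0, -0.05],
)

```text
time: 2.65
eef_pos: [0.5116, -0.2666, 0.2731]
ee_rot: [0.524, -0.475, 0.525, 0.474]
force: [-0.3, 0.9, -0.5]
width: 1.0
```

```bash
python3 - <<'E'
from h import *
snap("wc1")
E
```

```text
2.65 [ 0.5116 -0.2666  0.2731] [ 0.101  0.995 -0.002] [-8.0e-04 -2.4e-03 -1.0e+00] F [-0.31  0.86 -0.53] w 1.0001
```

View pics/wc1.png

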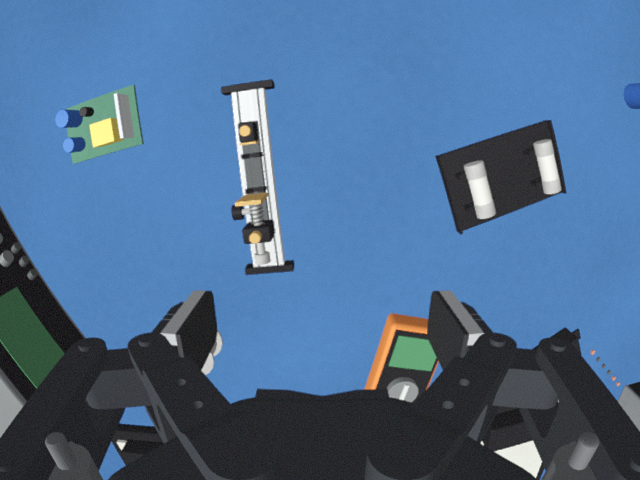

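```bash
cat > m.py <<'E'
from h import *
def fuses(n,box,z,thr=90):
    im,c=load(n); x0,y0,x1,y1=box
    hsv=cv2.cvtColor(im,cv2.COLOR_BGR2HSV)
    m=((hsv[...,2]>thr)&(hsv[...,1]<60)).astype(np.uint8); mm=np.zeros_like(m); mm[y0:y1,x0:x1]=m[y0:y1,x0:x1]
    mm=cv2.morphologyEx(mm,cv2.MORPH_OPEN,np.ones((3,3),np.uint8))
    k,_=cv2.findContours(mm,cv2.RETR_EXTERNAL,cv2.CHAIN_APPROX_NONE)
    for q in k:
        if cv2.contourArea(q)<200: continue
        r=cv2.minAreaRect(q); b=cv2.boxPoints(r)
        e=sorted([(np.linalg.norm(b[i]-b[(i+1)%4]),i) for i in range(4)])
        i=e[0][1]; a=(b[i]+b[(i+1)%4])/2; d=(b[(i+2)%4]+b[(i+3)%4])/2
        A=onz(c,a,z,True);D=onz(c,d,z,True)
        if A[0]>D[0]: A,D=D,A
        v=D-A
        print(n,"ctr",((A+D)/2).round(4),"len",np.linalg.norm(v).round(4),"yaw",np.degrees(np.arctan2(v[1],v[0])).round(2),"px",np.array(r[0]).round(1),r[1])
E
python3 - <<'E'
from m import *
fuses("wr",(215,140,360,240),.029)
fuses("wc1",(440,125,565,230),.029)
fuses("wb",(40,120,135,230),.029)
fuses("wb",(530,200,560,280),.095)
# rack corners in wr
im,c=load("wr")
for uv,z in [((209,164),.008),((347,133),.008),((362,214),.008),((228,241),.008)]: print(onz(c,uv,z,True).round(4))
E
```

```text
wr ctr [ 0.5111 -0.1017  0.029 ] len 0.0614 yaw 14.09 px [239.7 199.5] (59.779266357421875, 21.93051528930664)
wr ctr [ 0.4904 -0.0138  0.029 ] len 0.0617 yaw 14.48 px [327.3 183.1] (61.580467224121094, 22.945587158203125)
wc1 ctr [ 0.5114 -0.1005  0.029 ] len 0.064 yaw 15.22 px [479.9 189.6] (58.61017608642578, 20.800960540771484)
wc1 ctr [ 0.4907 -0.0126  0.029 ] len 0.0641 yaw 14.9 px [547.4 166.7] (55.65656661987305, 18.906238555908203)
wb ctr [ 0.5093 -0.1021  0.029 ] len 0.0605 yaw 13.74 px [ 44.3 193.9] (47.844024658203125, 16.48910140991211)
wb ctr [ 0.4881 -0.0149  0.029 ] len 0.0617 yaw 14.28 px [ 94.  164.3] (52.957366943359375, 19.24056625366211)
wb ctr [0.6028 0.4437 0.095 ] len 0.0757 yaw 4.56 px [544.5 237.5] (75.0, 29.0)
[ 0.4772 -0.1409  0.008 ]
[0.4391 0.0038 0.008 ]
[0.5236 0.0254 0.008 ]
[ 0.5616 -0.1195  0.008 ]
```

Request:
servo_tool(
  plan=[0, -0.27, -0.12, 0, 0, 0, 0, -0.27, -0.12, 0, 0, 0, 0, -0.27, -0.12, 0, 0, 0],
)

```text
time: 3.0
eef_pos: [0.5125, -0.3293, 0.2412]
ee_rot: [0.523, -0.475, 0.524, 0.477]
force: [-0.5, 1.0, -0.4]
width: 1.0
```

```bash
python3 - <<'E'
from h import *
im,c=snap("wc2")
crop(im,190,20,220,260,2.3,"wc2c.png")
im,c=load("wc1"); crop(im,190,70,150,210,2.8,"wc1c.png")
im,c=load("wb"); crop(im,260,150,320,150,2.5,"wbc.png")
E
```

```text
3.0 [ 0.5125 -0.3293  0.2412] [0.095 0.995 0.001] [-3.e-03  9.e-04 -1.e+00] F [-0.46  0.96 -0.41] w 0.9996
```

View pics/wc2c.png

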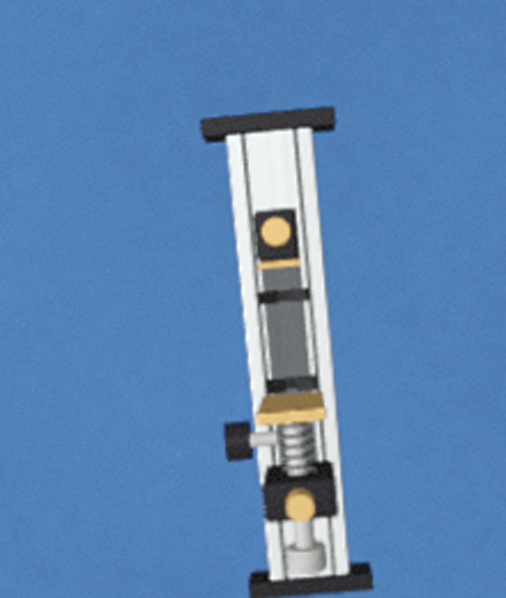

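View pics/wc1c.png

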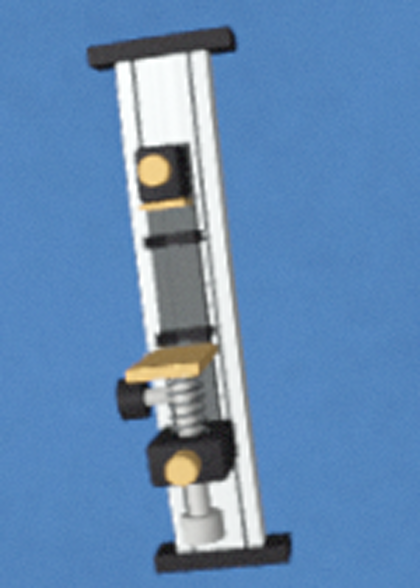

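View pics/wbc.png

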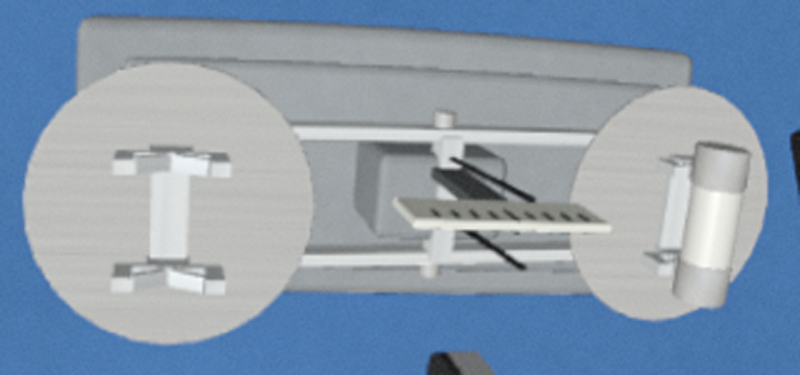

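```bash
python3 - <<'E'
from h import *
for n,k,ox,oy,pts in [("wc2",2.3,190,20,{"face":(279,266.5,.041),"s1":(283,297,.032),"s2":(292,385,.032),"platetop":(291,417,.072),"platebot":(297,393,.04),"railTL":(227,135,.014),"railTR":(310,128,.014),"railBL":(272,579,.014),"railBR":(349,574,.014),"capTL":(202,118,.02),"capBR":(372,585,.02)}),
 ("wc1",2.8,190,70,{"face":(164,205,.041),"s1":(174,240,.032),"s2":(184,337,.032),"platetop":(168,373,.072),"railTL":(116,65,.014),"railTR":(207,52,.014),"railBL":(177,549,.014),"railBR":(264,543,.014)})]:
    im,c=load(n)
    for q,(x,y,z) in pts.items():
        print(n,q,onz(c,(ox+x/k,oy+y/k),z,True).round(4))
im,c=load("wc2")
crop(im,250,120,120,130,6,"wc2d.png")
E
```

```text
wc2 face [ 0.4438 -0.3328  0.041 ]
wc2 s1 [ 0.4557 -0.3326  0.032 ]
wc2 s2 [ 0.4901 -0.3325  0.032 ]
wc2 platetop [ 0.4959 -0.333   0.072 ]
wc2 platebot [ 0.4923 -0.3308  0.04  ]
wc2 railTL [ 0.3875 -0.349   0.014 ]
wc2 railTR [ 0.3881 -0.3155  0.014 ]
wc2 railBL [ 0.5757 -0.35    0.014 ]
wc2 railBR [ 0.5767 -0.3165  0.014 ]
wc2 capTL [ 0.3802 -0.3578  0.02  ]
wc2 capBR [ 0.5805 -0.3072  0.02  ]
wc1 face [ 0.443  -0.3314  0.041 ]
wc1 s1 [ 0.4556 -0.3312  0.032 ]
wc1 s2 [ 0.4902 -0.3321  0.032 ]
wc1 platetop [ 0.4962 -0.331   0.072 ]
wc1 railTL [ 0.3882 -0.3488  0.014 ]
wc1 railTR [ 0.3886 -0.3147  0.014 ]
wc1 railBL [ 0.5749 -0.3506  0.014 ]
wc1 railBR [ 0.5757 -0.3159  0.014 ]
```

View pics/wc2d.png

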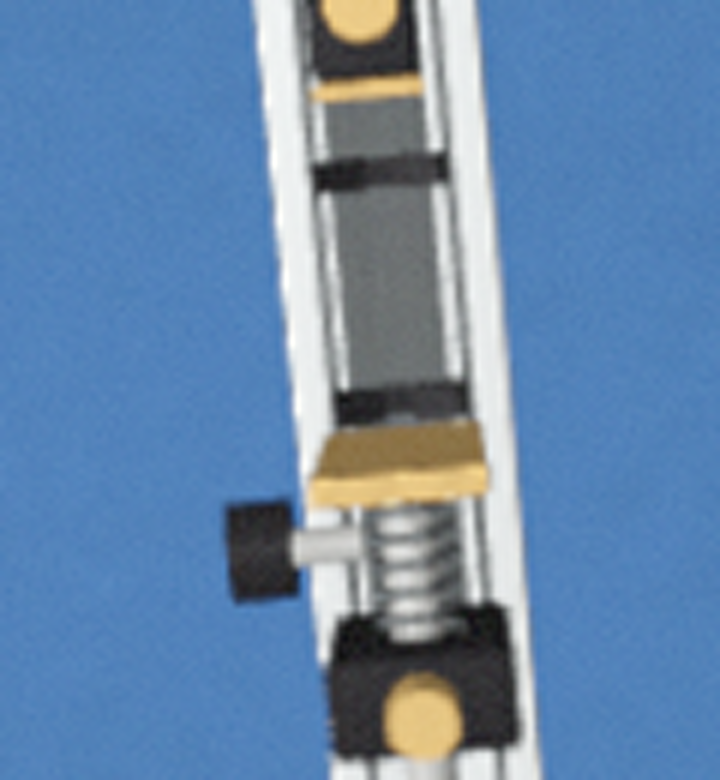

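```bash
python3 - <<'E'
from h import *
im,c=load("wr"); crop(im,480,210,160,140,5,"wrc.png")
s=cv2.imread("pics/scene0.png");
im,c=load("wb")
cs=manip.calibration("scene")
def tri(L):
    A=np.zeros((3,3));b=np.zeros(3)
    for o,d in L:
        P=np.eye(3)-np.outer(d,d);A+=P;b+=P@o
    p=np.linalg.solve(A,b);return p,[np.linalg.norm((np.eye(3)-np.outer(d,d))@(p-o)).round(4) for o,d in L]
# disc in wb edges
for z in(.08,.09,.1,.105,.11,.115,.12,.13):
    l=onz(c,(269.5,231),z,True);r=onz(c,(385.3,231),z,True);t=onz(c,(327,174.5),z,True);b=onz(c,(327,287.5),z,True)
    print(z,np.linalg.norm(r-l).round(4),np.linalg.norm(b-t).round(4),((l+r)/2).round(4),((t+b)/2).round(4))
E
```

```text
0.08 0.1018 0.1028 [0.5788 0.2372 0.08  ] [0.5808 0.2365 0.08  ]
0.09 0.0986 0.0995 [0.5762 0.2373 0.09  ] [0.5781 0.2367 0.09  ]
0.1 0.0953 0.0962 [0.5736 0.2374 0.1   ] [0.5755 0.2368 0.1   ]
0.105 0.0937 0.0946 [0.5723 0.2374 0.105 ] [0.5742 0.2368 0.105 ]
0.11 0.0921 0.0929 [0.571  0.2375 0.11  ] [0.5728 0.2369 0.11  ]
0.115 0.0905 0.0913 [0.5697 0.2375 0.115 ] [0.5715 0.237  0.115 ]
0.12 0.0889 0.0897 [0.5684 0.2376 0.12  ] [0.5702 0.237  0.12  ]
0.13 0.0856 0.0864 [0.5658 0.2377 0.13  ] [0.5675 0.2372 0.13  ]
```

View pics/wrc.png

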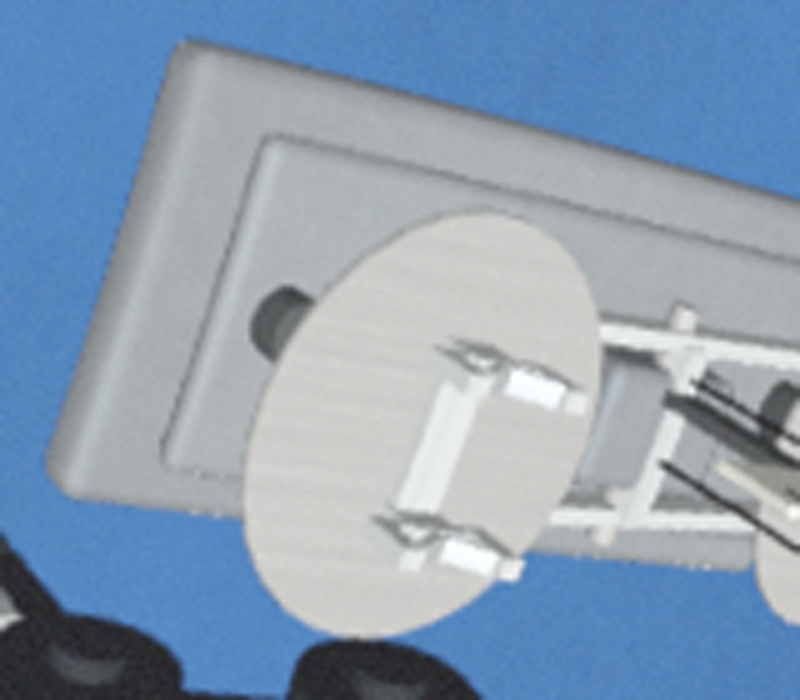

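```bash
python3 - <<'E'
from h import *
def tri(L):
    A=np.zeros((3,3));b=np.zeros(3)
    for o,d in L:
        P=np.eye(3)-np.outer(d,d);A+=P;b+=P@o
    p=np.linalg.solve(A,b);return p.round(4),[np.linalg.norm((np.eye(3)-np.outer(d,d))@(p-o)).round(4) for o,d in L]
_,a=load("wb");_,b=load("wr")
print("disc",tri([ray(a,(327.4,231.2),True),ray(b,(564.3,294.8),True)]))
W=lambda x,y:ray(a,(260+x/2.5,150+y/2.5),True)
V=lambda x,y:ray(b,(480+x/5,210+y/5),True)
# cradle features : bar end centres / support tip corners
print("right tip upper arm",tri([W(230,163),V(585,402)]))
print("right tip lower arm",tri([W(225,282),V(520,568)]))
# left-most tips in wb vs wr
print("left tip up",tri([W(113,162),V(437,347)]))
print("left tip lo",tri([W(112,280),V(375,518)]))
for z in (.1,.115): print(onz(a,(260+170/2.5,150+205/2.5),z,True).round(4))
# ends of supports for yaw in wb
for p in [(170,163),(168,277)]: print(onz(a,(260+p[0]/2.5,150+p[1]/2.5),.105,True).round(4))
# base plate front edge in wb
for p in [(80,20),(690,55)]: print(onz(a,(260+p[0]/2.5,150+p[1]/2.5),.02,True).round(4))
# ref fuse ends
for p in [(722,150),(698,296)]: print(onz(a,(260+p[0]/2.5,150+p[1]/2.5),.107,True).round(4))
E
```

```text
disc (array([0.5749, 0.2371, 0.0969]), [np.float64(0.0004), np.float64(0.0004)])
right tip upper arm (array([0.5579, 0.2566, 0.125 ]), [np.float64(0.001), np.float64(0.001)])
right tip lower arm (array([0.5948, 0.2522, 0.125 ]), [np.float64(0.0007), np.float64(0.0007)])
left tip up (array([0.5539, 0.2219, 0.113 ]), [np.float64(0.0018), np.float64(0.0018)])
left tip lo (array([0.591 , 0.2175, 0.1137]), [np.float64(0.0025), np.float64(0.0025)])
[0.5745 0.2377 0.1   ]
[0.5706 0.2378 0.115 ]
[0.5595 0.2391 0.105 ]
[0.5975 0.2347 0.105 ]
[0.5155 0.2086 0.02  ]
[0.549  0.4783 0.02  ]
[0.5719 0.438  0.107 ]
[0.6271 0.4313 0.107 ]
```

Request:
servo_tool(
  plan=[-0.08, 1, -0.2, 0, 0, 0.111, -0.08, 1, -0.2, 0, 0, 0.111, -0.08, 1, -0.2, 0, 0, 0.111, -0.08, 1, -0.2, 0, 0, 0.111, -0.08, 1, -0.2, 0, 0, 0.111, -0.08, 1, -0.2, 0, 0, 0.111],
  jaw=0.1,
)

```text
time: 3.65
eef_pos: [0.492, -0.0698, 0.1928]
ee_rot: [0.43, -0.561, 0.429, 0.563]
force: [-0.2, -0.8, 0.3]
width: 0.554
```

```bash
python3 - <<'E'
from m import *
s,M=pose();print(s["time"],s["eef_pos"].round(4),M.round(4).tolist(),s["width"])
E
```

```text
3.65 [ 0.492  -0.0698  0.1928] [[-0.0009, -0.9648, -0.2631], [0.0032, -0.2631, 0.9648], [-1.0, 0.0, 0.0033]] 0.5543571803573706
```

Request:
servo_tool(
  plan=[0, 0.22, -0.2, 0, 0, 0, 0, 0.22, -0.2, 0, 0, 0, 0, 0.22, -0.2, 0, 0, 0, 0, 0.22, -0.2, 0, 0, 0],
)

```text
time: 4.05
eef_pos: [0.4926, -0.023, 0.1439]
ee_rot: [-0.432, 0.56, -0.432, -0.56]
force: [0.3, -1.3, 0.1]
width: 0.549
```

```bash
python3 - <<'E'
from m import *
snap("wr2")
fuses("wr2",(150,40,420,280),.029)
E
```

```text
4.05 [ 0.4926 -0.023   0.1439] [-0.254  0.967  0.   ] [ 4.e-04  3.e-04 -1.e+00] F [ 0.3  -1.33  0.05] w 0.5489
wr2 ctr [ 0.4887 -0.014   0.029 ] len 0.0593 yaw 14.49 px [338.5 236. ] (34.180564880371094, 86.4051513671875)
wr2 ctr [ 0.5113 -0.1022  0.029 ] len 0.063 yaw 13.8 px [204.7 235.3] (89.09870910644531, 32.7841911315918)
```

View pics/wr2.png

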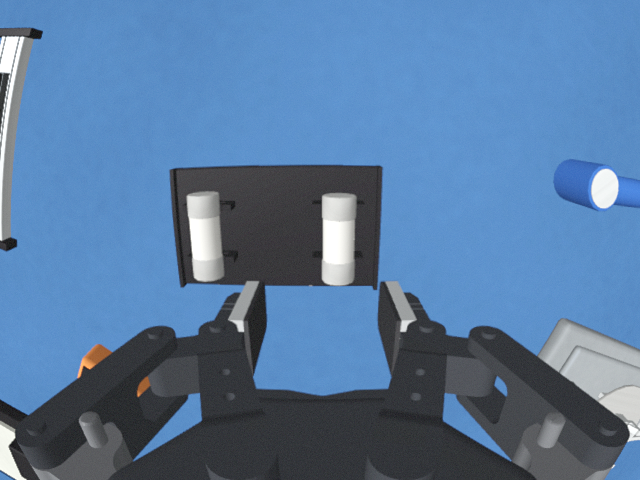

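Request:
servo_tool(
  plan=[-0.014, 0.036, -0.1, 0, 0, 0, -0.014, 0.036, -0.25, 0, 0, 0, -0.014, 0.036, -0.36, 0, 0, 0, -0.014, 0.036, -0.4, 0, 0, 0, -0.014, 0.036, -0.43, 0, 0, 0, -0.014, 0.036, -0.43, 0, 0, 0],
)

```text
time: 4.7
eef_pos: [0.4894, -0.0159, 0.0363]
ee_rot: [-0.433, 0.559, -0.433, -0.559]
force: [-0.2, 0.2, 1.5]
width: 0.547
```

```bash
python3 - <<'E'
from m import *
snap("wr3")
E
```

```text
4.7 [ 0.4894 -0.0159  0.0363] [-0.25   0.968 -0.   ] [ 6.e-04  1.e-04 -1.e+00] F [-0.18  0.19  1.48] w 0.547
```

View pics/wr3.png

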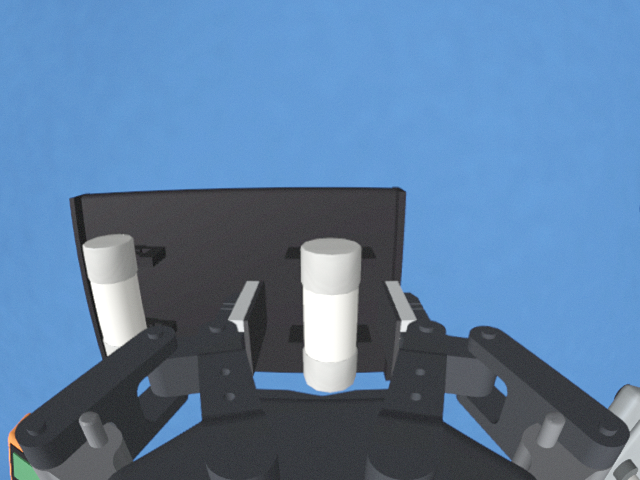

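Request:
servo_tool(
  plan=[0, 0.008, 0, 0, 0, 0, 0, 0.008, 0, 0, 0, 0],
)

```text
time: 4.95
eef_pos: [0.4896, -0.0133, 0.0368]
ee_rot: [-0.433, 0.56, -0.432, -0.559]
force: [0.4, -0.4, -0.2]
width: 0.55
```

Request:
servo_tool(
  plan=[0, 0, 0, 0, 0, 0, 0, 0, 0, 0, 0, 0, 0, 0, 0, 0, 0, 0, 0, 0, 0, 0, 0, 0, 0, 0, 0, 0, 0, 0],
  jaw=-1,
  grip_force=40,
)

```text
time: 5.45
eef_pos: [0.4892, -0.0128, 0.0363]
ee_rot: [0.433, -0.559, 0.432, 0.559]
force: [-2.7, 4.2, 6.1]
width: 0.24
```

```bash
python3 - <<'E'
from m import *
snap("wr4")
E
```

```text
5.45 [ 0.4892 -0.0128  0.0363] [-0.251  0.968  0.001] [ 4.0e-04  1.1e-03 -1.0e+00] F [-2.73  4.22  6.07] w 0.2396
```

View pics/wr4.png

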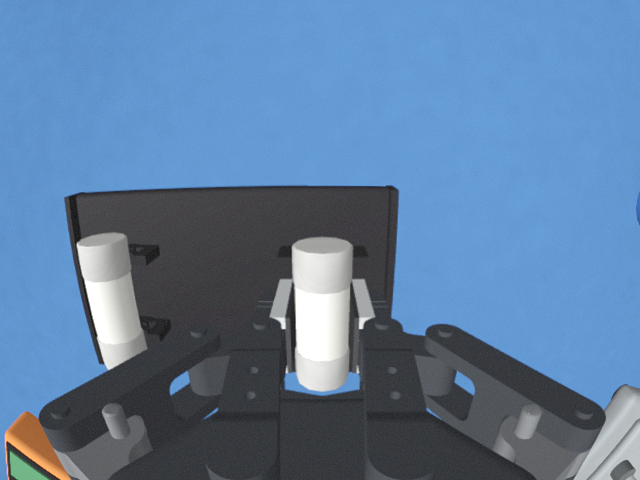

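Request:
servo_tool(
  plan=[0, 0, 0.1, 0, 0, 0, 0, 0, 0.3, 0, 0, 0, 0, 0, 0.5, 0, 0, 0, 0, 0, 0.62, 0, 0, 0],
)

```text
time: 5.9
eef_pos: [0.4898, -0.0142, 0.1945]
ee_rot: [-0.434, 0.56, -0.432, -0.558]
force: [0.6, -0.8, -0.3]
width: 0.244
```

Request:
servo_tool(
  plan=[0.34, 1, 0, 0, 0, -0.119, 0.34, 1, 0, 0, 0, -0.119, 0.34, 1, 0, 0, 0, -0.119, 0.34, 1, 0, 0, 0, -0.119, 0.34, 1, 0, 0, 0, -0.119, 0.34, 1, 0, 0, 0, -0.119, 0.34, 1, 0, 0, 0, -0.119, 0.34, 1, 0, 0, 0, -0.119],
)

```text
time: 6.7
eef_pos: [0.5739, 0.2354, 0.1903]
ee_rot: [0.529, -0.469, 0.53, 0.469]
force: [0.3, -1.4, 1.0]
width: 0.244
```

```bash
python3 - <<'E'
from m import *
snap("wb2")
E
```

```text
6.7 [0.5739 0.2354 0.1903] [ 0.121  0.993 -0.001] [-6.0e-04 -1.2e-03 -1.0e+00] F [ 0.3  -1.44  1.  ] w 0.2438
```

View pics/wb2.png

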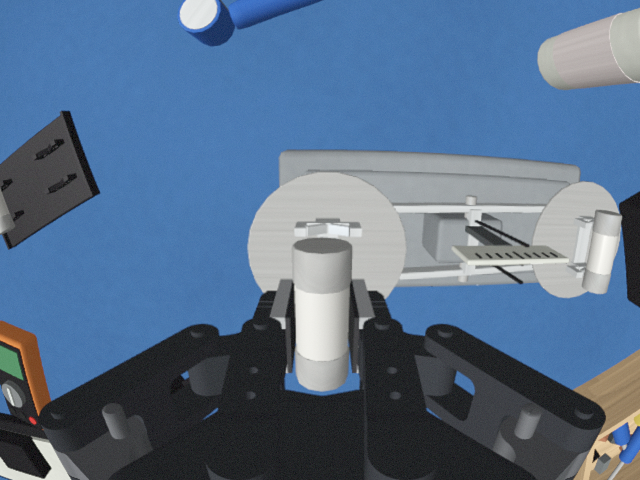

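```bash
python3 - <<'E'
from m import *
_,c=load("wb2")
p0=np.array([.5739,.2354,.1903]);z=np.array([.121,.993,0]);x=np.array([.993,-.121,0])
for t in(-.029,.029):
  for dz in(.004,-.007,-.018): print(t,dz,proj(c,p0+x*t+np.array([0,0,dz]),True).round(1))
l=onz(c,(248,243),.098,True);r=onz(c,(406,243),.098,True);print(l.round(4),r.round(4),((l+r)/2).round(4))
t=onz(c,(328,171.5),.098,True);print("top->ctr",t.round(4),(t+.048*x).round(4))
for uv in[(297,230),(361,230)]:print(onz(c,uv,.124,True).round(4),onz(c,uv,.113,True).round(4))
for z_ in (.107,.103): print(onz(c,(605,212),z_,True).round(4),onz(c,(597,291),z_,True).round(4))
E
```

```text
-0.029 0.004 [326.  252.1]
-0.029 -0.007 [325.7 242.7]
-0.029 -0.018 [325.4 234.8]
0.029 0.004 [325.4 391.3]
0.029 -0.007 [325.2 375.1]
0.029 -0.018 [325.  360.6]
[0.5645 0.1901 0.098 ] [0.5761 0.2853 0.098 ] [0.5703 0.2377 0.098 ]
top->ctr [0.5279 0.2432 0.098 ] [0.5756 0.2374 0.098 ]
[0.5537 0.2234 0.124 ] [0.5564 0.2223 0.113 ]
[0.5578 0.2566 0.124 ] [0.5607 0.2574 0.113 ]
[0.5699 0.434  0.107 ] [0.6304 0.4344 0.107 ]
[0.5711 0.4378 0.103 ] [0.6328 0.4382 0.103 ]
```

Request:
servo_tool(
  plan=[0.004, 0.008, -0.08, 0, 0, 0, 0.004, 0.008, -0.16, 0, 0, 0, 0.004, 0.008, -0.19, 0, 0, 0, 0.004, 0.008, -0.205, 0, 0, 0, 0.004, 0.008, -0.215, 0, 0, 0, 0.004, 0.008, -0.225, 0, 0, 0, 0.004, 0.008, -0.235, 0, 0, 0, 0.004, 0.008, -0.24, 0, 0, 0, 0.004, 0.008, -0.245, 0, 0, 0, 0.004, 0.008, -0.245, 0, 0, 0],
)

```text
time: 7.75
eef_pos: [0.575, 0.2383, 0.1296]
ee_rot: [0.529, -0.469, 0.529, 0.469]
force: [-1.1, -0.7, 0.9]
width: 0.24
```

```bash
python3 - <<'E'
from m import *
im,c=snap("wb3")
s=manip.get_image("scene"); crop(s,370,140,130,100,6,"sc3.png")
E
```

```text
7.75 [0.575  0.2383 0.1296] [0.12  0.993 0.   ] [ 0.  0. -1.] F [-1.11 -0.67  0.93] w 0.2401
```

View pics/wb3.png

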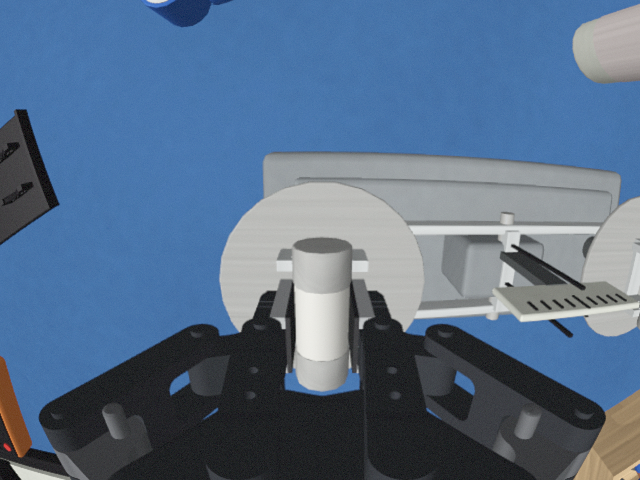

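View pics/sc3.png

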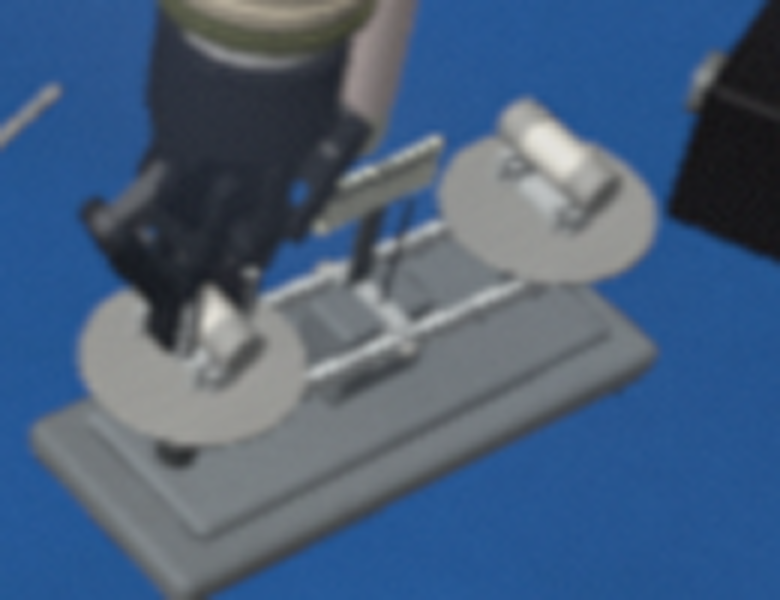

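Request:
servo_tool(
  plan=[0, 0, 0, 0, 0, 0, 0, 0, 0, 0, 0, 0, 0, 0, 0, 0, 0, 0, 0, 0, 0, 0, 0, 0],
  jaw=0,
)

```text
time: 8.25
eef_pos: [0.5749, 0.2384, 0.1296]
ee_rot: [0.529, -0.469, 0.529, 0.469]
force: [-0.0, 0.2, -0.0]
width: 0.498
```

Request:
servo_tool(
  plan=[0, 0, 0.1, 0, 0, 0, 0, 0, 0.2, 0, 0, 0, 0, 0, 0.3, 0, 0, 0, 0, 0, 0.4, 0, 0, 0, 0, 0, 0.4, 0, 0, 0, 0, 0, 0.4, 0, 0, 0, 0, 0, 0.4, 0, 0, 0, 0, 0, 0.4, 0, 0, 0, 0, 0, 0.4, 0, 0, 0, 0, 0, 0.4, 0, 0, 0],
)

```text
time: 9.25
eef_pos: [0.5748, 0.2382, 0.2291]
ee_rot: [0.529, -0.469, 0.529, 0.469]
force: [0.7, 0.0, 0.3]
width: 0.504
```

Request:
servo_tool(
  plan=[0, 0, 0, 0, 0, 0, 0, 0, 0, 0, 0, 0, 0, 0, 0, 0, 0, 0, 0, 0, 0, 0, 0, 0, 0, 0, 0, 0, 0, 0, 0, 0, 0, 0, 0, 0, 0, 0, 0, 0, 0, 0, 0, 0, 0, 0, 0, 0],
)

```text
time: 10.05
eef_pos: [0.5749, 0.2383, 0.2296]
ee_rot: [0.529, -0.469, 0.529, 0.469]
force: [0.2, 1.0, 0.1]
width: 0.499
```

```bash
python3 - <<'E'
from m import *
im,c=snap("wb4")
s=manip.get_image("scene"); crop(s,370,140,130,100,6,"sc4.png")
E
```

```text
10.05 [0.5749 0.2383 0.2296] [0.12  0.993 0.   ] [-0.e+00  1.e-04 -1.e+00] F [0.24 0.95 0.13] w 0.4987
```

View pics/wb4.png

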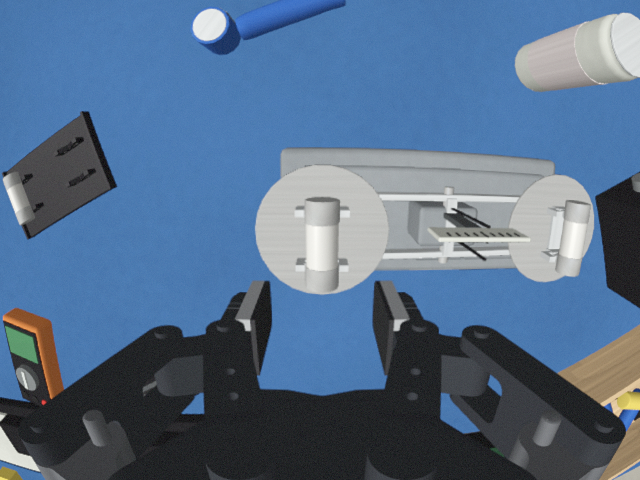

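View pics/sc4.png

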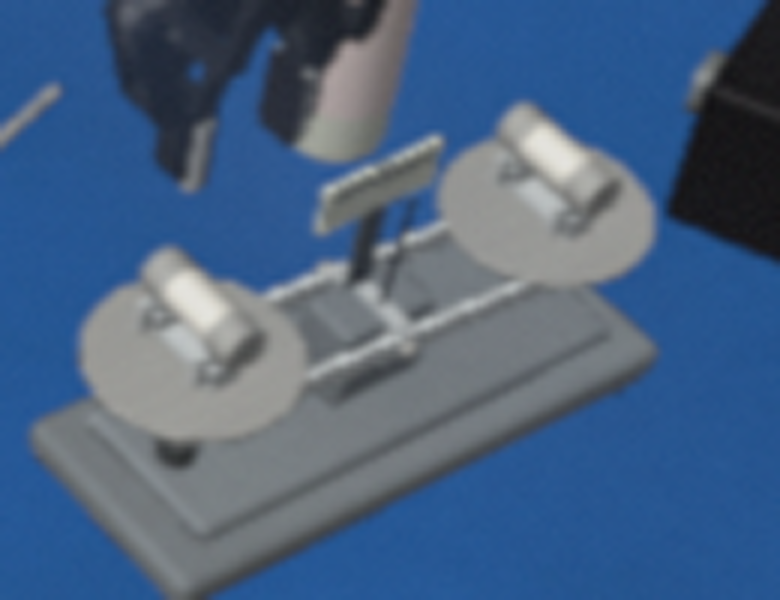

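```bash
python3 - <<'E'
from m import *
im,c=load("wb4"); crop(im,400,180,140,100,5.5,"wb4c.png")
a=cv2.imread("pics/sc1.png");b=cv2.imread("pics/sc4.png");d=cv2.imread("pics/sc3.png")
cs=manip.calibration("scene")
u=proj(cs,(.5995,.4347,.08));v=proj(cs,(.5995,.4347,.09));print("10mm up ->",(v-u).round(2),"u",u)
for q,n in((d,"pressed"),(b,"now")):
    f=lambda m:cv2.cvtColor(m,cv2.COLOR_BGR2GRAY)[95:300,430:665].astype(np.float32)
    w=cv2.createHanningWindow((235,205),cv2.CV_32F)
    print(n,[np.array(cv2.phaseCorrelate(f(a),f(q),w)[0])/6])
for z in(.09,.094,.098,.102):
    l=onz(c,(255.7,229),z,True);r=onz(c,(388.5,229),z,True);print(z,np.linalg.norm(r-l).round(4))
E
```

```text
10mm up -> [ 0.79 -2.73] u [459.86470492 174.7523242 ]
pressed [array([ 0.97160837, -2.00442591])]
now [array([ 4.55359392e-04, -1.01287248e+00])]
0.09 0.0971
0.094 0.0956
0.098 0.0941
0.102 0.0926
```

View pics/wb4c.png

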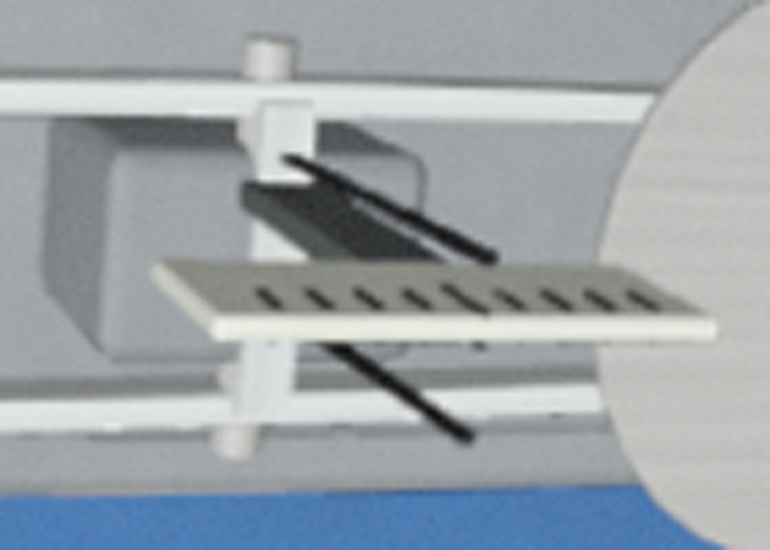

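Request:
servo_tool(
  plan=[-0.2, -1, 0, 0, 0, 0.12, -0.2, -1, 0, 0, 0, 0.12, -0.2, -1, 0, 0, 0, 0.12, -0.2, -1, 0, 0, 0, 0.12, -0.2, -1, 0, 0, 0, 0.12, -0.2, -1, 0, 0, 0, 0.12],
)

```text
time: 10.75
eef_pos: [0.5238, -0.019, 0.2302]
ee_rot: [-0.434, 0.558, -0.435, -0.557]
force: [0.4, 1.0, 0.8]
width: 0.502
```

Request:
servo_tool(
  plan=[-0.05, -0.36, -0.3, 0, 0, 0, -0.05, -0.36, -0.35, 0, 0, 0, -0.05, -0.36, -0.35, 0, 0, 0, -0.05, -0.36, -0.35, 0, 0, 0, -0.05, -0.36, -0.35, 0, 0, 0],
)

```text
time: 11.25
eef_pos: [0.5128, -0.1011, 0.1424]
ee_rot: [0.432, -0.56, 0.432, 0.56]
force: [0.6, 0.3, -0.1]
width: 0.501
```

```bash
python3 - <<'E'
from m import *
snap("wr5")
fuses("wr5",(150,40,520,280),.029)
s=manip.get_image("scene"); crop(s,370,140,130,100,6,"sc5.png")
a=cv2.imread("pics/sc1.png");b=cv2.imread("pics/sc5.png")
f=lambda m:cv2.cvtColor(m,cv2.COLOR_BGR2GRAY)[95:300,430:665].astype(np.float32)
w=cv2.createHanningWindow((235,205),cv2.CV_32F)
print(cv2.phaseCorrelate(f(a),f(b),w))
E
```

```text
11.25 [ 0.5128 -0.1011  0.1424] [-0.253  0.967  0.   ] [-1.e-04  3.e-04 -1.e+00] F [ 0.56  0.29 -0.13] w 0.5008
wr5 ctr [ 0.5103 -0.1019  0.029 ] len 0.0599 yaw 14.7 px [323.5 235. ] (88.0, 35.0)
((0.032033809607767694, -5.9807613712618775), 0.46417925990658043)
```

View pics/wr5.png

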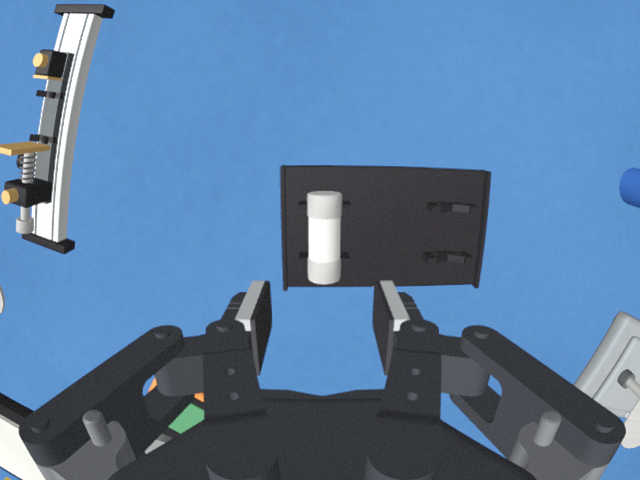

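View pics/sc5.png

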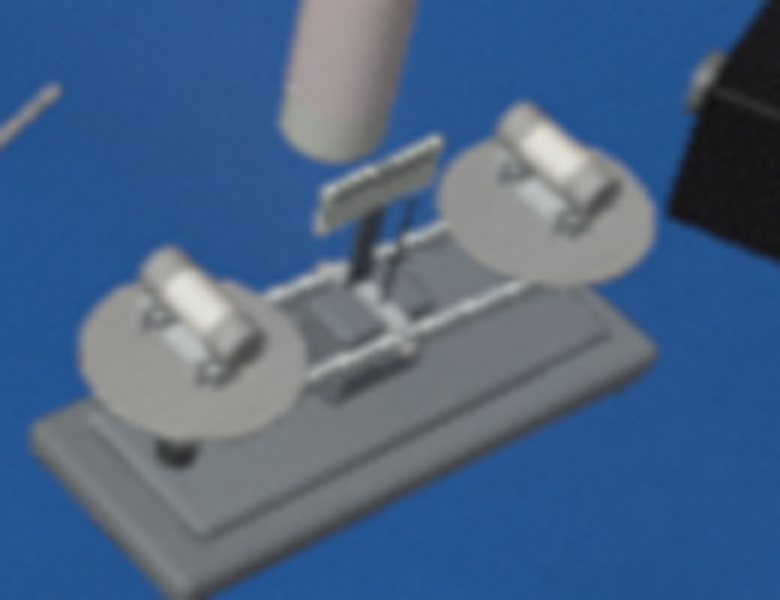

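Request:
servo_tool(
  plan=[-0.007, 0, -0.1, 0, 0, 0, -0.007, 0, -0.25, 0, 0, 0, -0.007, 0, -0.36, 0, 0, 0, -0.007, 0, -0.4, 0, 0, 0, -0.007, 0, -0.424, 0, 0, 0, -0.007, 0, -0.424, 0, 0, 0, -0.007, 0, -0.424, 0, 0, 0],
)

```text
time: 12.05
eef_pos: [0.5117, -0.1016, 0.0375]
ee_rot: [-0.432, 0.56, -0.431, -0.559]
force: [0.3, -1.1, 0.1]
width: 0.502
```

Request:
servo_tool(
  plan=[0, 0, 0, 0, 0, 0, 0, 0, 0, 0, 0, 0, 0, 0, 0, 0, 0, 0, 0, 0, 0, 0, 0, 0, 0, 0, 0, 0, 0, 0],
  jaw=-1,
  grip_force=60,
)

```text
time: 12.55
eef_pos: [0.5114, -0.1002, 0.0374]
ee_rot: [0.433, -0.56, 0.431, 0.56]
force: [-2.3, 6.6, 8.7]
width: 0.236
```

```bash
python3 - <<'E'
from m import *
snap("wr6")
E
```

```text
12.55 [ 0.5114 -0.1002  0.0374] [-0.255  0.967  0.002] [ 0.0013  0.0021 -1.    ] F [-2.26  6.61  8.67] w 0.2355
```

View pics/wr6.png

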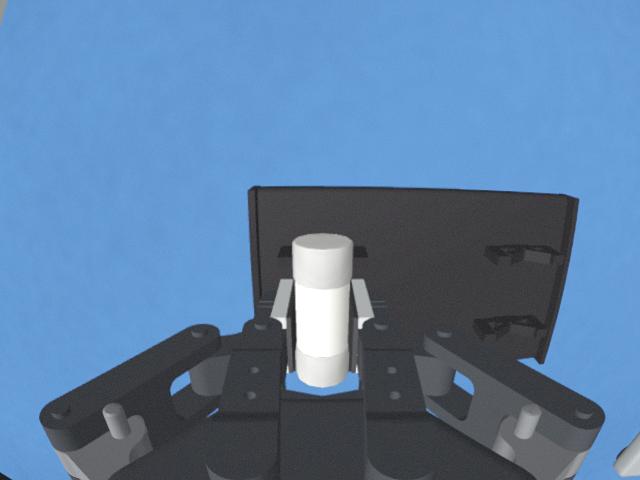

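Request:
servo_tool(
  plan=[0, 0, 0.1, 0, 0, 0, 0, 0, 0.3, 0, 0, 0, 0, 0, 0.45, 0, 0, 0, 0, 0, 0.45, 0, 0, 0],
)

```text
time: 13.0
eef_pos: [0.5137, -0.1022, 0.1544]
ee_rot: [-0.434, 0.562, -0.43, -0.557]
force: [0.9, 0.0, -0.4]
width: 0.232
```

Request:
servo_tool(
  plan=[-0.2, -0.93, 0, 0, 0, -0.084, -0.2, -0.93, 0, 0, 0, -0.084, -0.2, -0.93, 0, 0, 0, -0.084, -0.2, -0.93, 0, 0, 0, -0.084, -0.2, -0.93, 0, 0, 0, -0.084, -0.2, -0.93, 0, 0, 0, -0.084, -0.2, -0.93, 0, 0, 0, -0.084],
)

```text
time: 13.7
eef_pos: [0.4601, -0.3348, 0.1483]
ee_rot: [0.502, -0.497, 0.502, 0.498]
force: [-0.0, 1.1, -1.1]
width: 0.234
```

```bash
python3 - <<'E'
from m import *
snap("wc3")
_,c=load("wc3");s,M=pose();p=s["eef_pos"];print(p,np.degrees(np.arctan2(M[1,2],M[0,2])))
x=-M[:,1]
for t in(-.029,.029):
  for dz in(.003,-.008,-.019): print(t,dz,proj(c,p+x*t+np.array([0,0,dz]),True).round(1))
E
```

```text
13.7 [ 0.4601 -0.3348  0.1483] [0.01 1.   0.  ] [-5.e-04  2.e-04 -1.e+00] F [-0.01  1.12 -1.11] w 0.2337
[ 0.46081613 -0.33352873  0.14825514] 89.58319026175039
-0.029 0.003 [329.9 253.5]
-0.029 -0.008 [329.2 244.2]
-0.029 -0.019 [328.6 236.2]
0.029 0.003 [329.  391.3]
0.029 -0.008 [328.6 375.2]
0.029 -0.019 [328.2 360.8]
```

View pics/wc3.png

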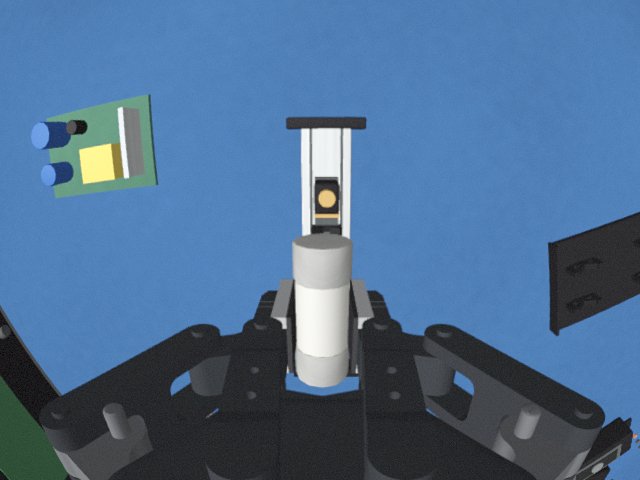

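Request:
servo_tool(
  plan=[-0.006, 0.012, -0.1, 0, 0, 0, -0.006, 0.012, -0.2, 0, 0, 0, -0.006, 0.012, -0.24, 0, 0, 0, -0.006, 0.012, -0.24, 0, 0, 0, -0.006, 0.012, -0.24, 0, 0, 0],
)

```text
time: 14.25
eef_pos: [0.4598, -0.3309, 0.0894]
ee_rot: [0.502, -0.499, 0.502, 0.498]
force: [-0.2, -0.1, -1.2]
width: 0.232
```

```bash
python3 - <<'E'
from m import *
im,c=snap("wc4")
crop(im,240,60,170,340,1.75,"wc4c.png")
s=manip.get_image("scene"); crop(s,150,270,90,90,6,"sc6.png")
E
```

```text
14.25 [ 0.4598 -0.3309  0.0894] [ 0.007  1.    -0.   ] [ 7.e-04 -2.e-04 -1.e+00] F [-0.22 -0.11 -1.15] w 0.2323
```

View pics/wc4.png

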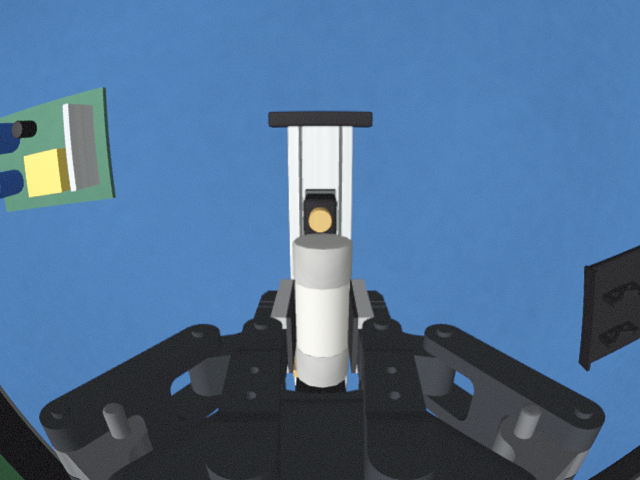

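View pics/sc6.png

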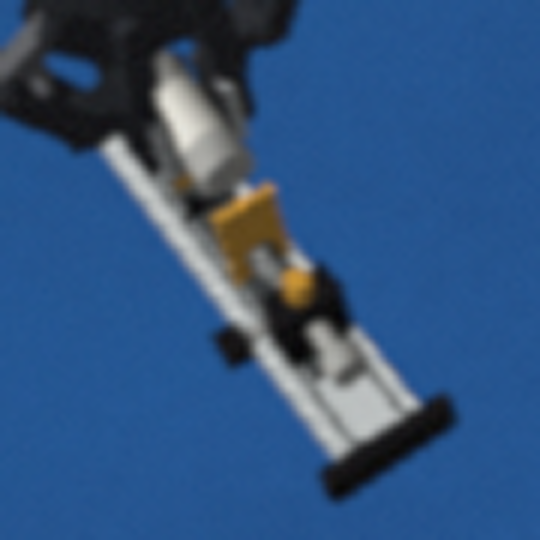

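Request:
servo_tool(
  plan=[0, -0.002, -0.04, 0, 0, 0, 0, -0.002, -0.07, 0, 0, 0, 0, -0.002, -0.082, 0, 0, 0, 0, -0.002, -0.082, 0, 0, 0, 0, -0.002, -0.082, 0, 0, 0],
)

```text
time: 14.85
eef_pos: [0.4591, -0.3318, 0.068]
ee_rot: [0.502, -0.498, 0.502, 0.498]
force: [0.5, 0.1, -0.3]
width: 0.235
```

```bash
python3 - <<'E'
from m import *
im,c=snap("wc5")
s=manip.get_image("scene"); crop(s,150,270,90,90,6,"sc7.png")
E
```

```text
14.85 [ 0.4591 -0.3318  0.068 ] [0.008 1.    0.   ] [-2.e-04  1.e-04 -1.e+00] F [ 0.45  0.06 -0.32] w 0.2346
```

View pics/sc7.png

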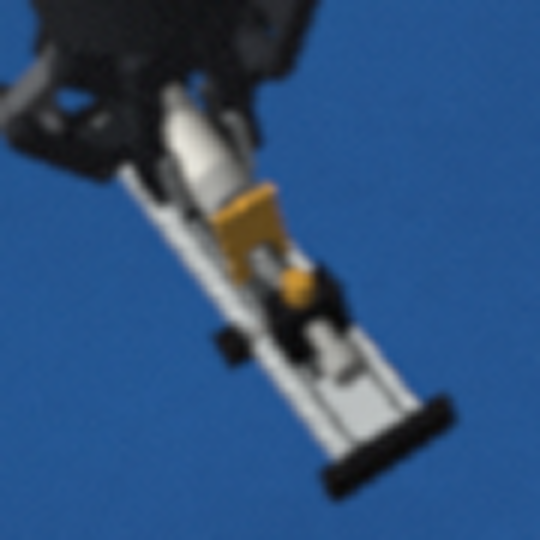

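View pics/wc5.png

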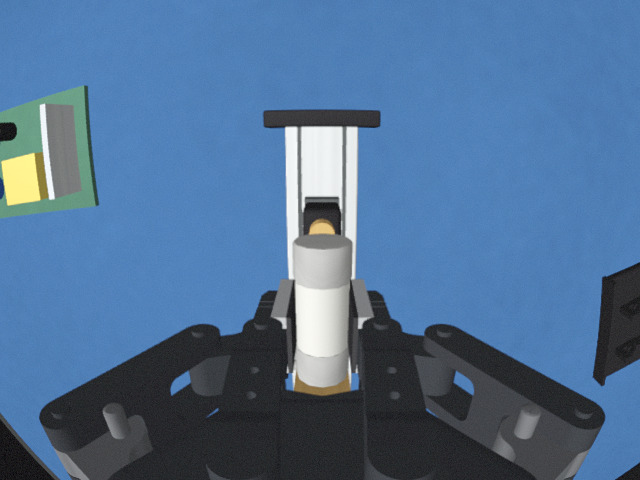

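Request:
servo_tool(
  plan=[0.008, 0, 0, 0, 0, 0, 0.016, 0, 0, 0, 0, 0, 0.016, 0, 0, 0, 0, 0, 0.016, 0, 0, 0, 0, 0],
)

```text
time: 15.35
eef_pos: [0.4633, -0.3317, 0.0681]
ee_rot: [0.502, -0.498, 0.502, 0.498]
force: [-0.4, 0.9, -0.3]
width: 0.233
```

Request:
servo_tool(
  plan=[0.004, 0, 0, 0, 0, 0, 0.004, 0, 0, 0, 0, 0, 0.004, 0, 0, 0, 0, 0],
)

```text
time: 15.65
eef_pos: [0.4641, -0.3317, 0.0681]
ee_rot: [0.502, -0.498, 0.502, 0.498]
force: [0.3, -0.0, -0.1]
width: 0.234
```

Request:
servo_tool(
  plan=[0.004, 0, 0, 0, 0, 0, 0.004, 0, 0, 0, 0, 0, 0.004, 0, 0, 0, 0, 0],
)

```text
time: 15.95
eef_pos: [0.4652, -0.3317, 0.0681]
ee_rot: [0.502, -0.498, 0.502, 0.498]
force: [0.3, 0.1, -0.5]
width: 0.235
```

Request:
servo_tool(
  plan=[0.004, 0, 0, 0, 0, 0, 0.004, 0, 0, 0, 0, 0, 0.004, 0, 0, 0, 0, 0],
)

```text
time: 16.25
eef_pos: [0.4657, -0.3317, 0.068]
ee_rot: [0.502, -0.498, 0.502, 0.498]
force: [-3.4, 0.6, 0.2]
width: 0.237
```

Request:
servo_tool(
  plan=[0.004, 0, 0, 0, 0, 0, 0.004, 0, 0, 0, 0, 0, 0.004, 0, 0, 0, 0, 0],
)

```text
time: 16.55
eef_pos: [0.4669, -0.3317, 0.068]
ee_rot: [0.502, -0.498, 0.502, 0.498]
force: [-3.6, -0.5, 0.2]
width: 0.236
```

Request:
servo_tool(
  plan=[0.004, 0, 0, 0, 0, 0, 0.008, 0, 0, 0, 0, 0, 0.012, 0, 0, 0, 0, 0, 0.016, 0, 0, 0, 0, 0, 0.02, 0, 0, 0, 0, 0, 0.024, 0, 0, 0, 0, 0, 0.024, 0, 0, 0, 0, 0],
)

```text
time: 17.25
eef_pos: [0.4727, -0.3318, 0.0679]
ee_rot: [0.502, -0.498, 0.502, 0.498]
force: [-6.5, 0.8, 1.2]
width: 0.23
```

Request:
servo_tool(
  plan=[0.004, 0, 0, 0, 0, 0, 0.008, 0, 0, 0, 0, 0, 0.008, 0, 0, 0, 0, 0],
)

```text
time: 17.55
eef_pos: [0.4745, -0.3318, 0.0679]
ee_rot: [0.502, -0.498, 0.502, 0.498]
force: [-6.8, 0.2, 1.1]
width: 0.228
```

```bash
python3 - <<'E'
from m import *
im,c=snap("wc6")
s=manip.get_image("scene"); crop(s,150,270,90,90,6,"sc8.png")
print(manip.state()["force"],manip.state()["eef_pos"])
E
```

```text
17.55 [ 0.4745 -0.3318  0.0679] [0.008 1.    0.   ] [-1.4e-03  4.0e-04 -1.0e+00] F [-6.78  0.23  1.07] w 0.2284
[-7.54503127  0.63005683  1.6673507 ] [ 0.47438159 -0.33176981  0.06787774]
```

View pics/sc8.png

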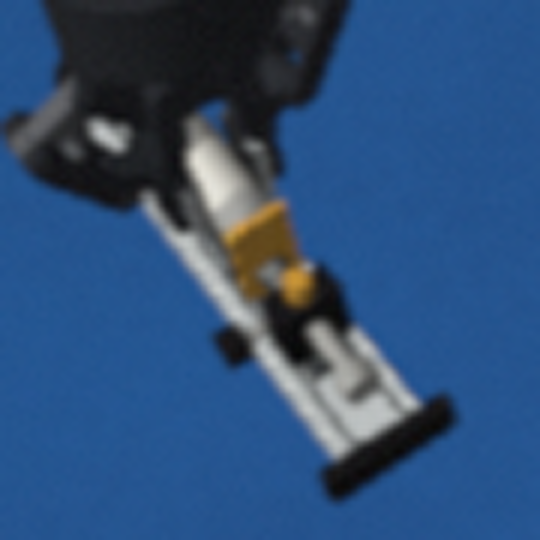

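View pics/wc6.png

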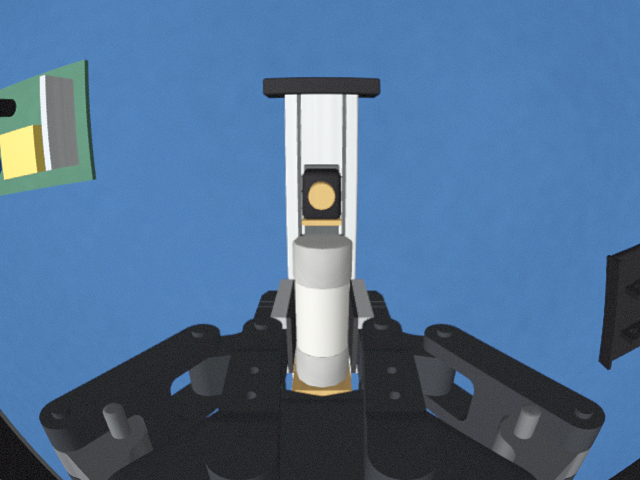

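Request:
servo_tool(
  plan=[0.002, 0, 0, 0, 0, 0, 0.002, 0, -0.008, 0, 0, 0, 0.002, 0, -0.018, 0, 0, 0, 0.002, 0, -0.028, 0, 0, 0, 0.002, 0, -0.036, 0, 0, 0, 0.002, 0, -0.036, 0, 0, 0],
)

```text
time: 18.25
eef_pos: [0.4747, -0.3321, 0.0588]
ee_rot: [0.502, -0.498, 0.502, 0.498]
force: [-7.2, -0.4, 1.4]
width: 0.234
```

```bash
python3 - <<'E'
from m import *
im,c=snap("wc7")
print(manip.state()["force"],manip.state()["eef_pos"])
E
```

```text
18.25 [ 0.4747 -0.3321  0.0588] [0.008 1.    0.   ] [-1.6e-03  1.0e-04 -1.0e+00] F [-7.21 -0.39  1.41] w 0.2336
[-8.11170035 -0.75627132  1.10921672] [ 0.47472563 -0.3320128   0.05883709]
```

View pics/wc7.png

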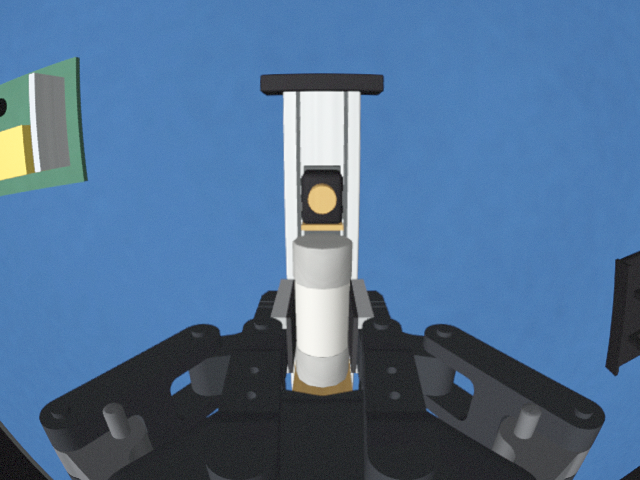

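Request:
servo_tool(
  plan=[0, 0, -0.005, 0, 0, 0, 0, 0, -0.01, 0, 0, 0, 0, 0, -0.015, 0, 0, 0, 0, 0, -0.02, 0, 0, 0, 0, 0, -0.024, 0, 0, 0, 0, 0, -0.024, 0, 0, 0],
)

```text
time: 18.9
eef_pos: [0.4748, -0.3321, 0.0529]
ee_rot: [0.502, -0.498, 0.502, 0.498]
force: [-8.2, -0.6, 2.0]
width: 0.233
```

Request:
servo_tool(
  plan=[0, 0, -0.004, 0, 0, 0, 0, 0, -0.008, 0, 0, 0, 0, 0, -0.008, 0, 0, 0],
)

```text
time: 19.2
eef_pos: [0.4748, -0.3321, 0.051]
ee_rot: [0.502, -0.498, 0.502, 0.498]
force: [-7.7, -0.5, 2.0]
width: 0.233
```

Request:
servo_tool(
  plan=[0, 0, -0.003, 0, 0, 0, 0, 0, -0.003, 0, 0, 0],
)

```text
time: 19.4
eef_pos: [0.4749, -0.3321, 0.0503]
ee_rot: [0.502, -0.498, 0.502, 0.498]
force: [-7.3, 0.2, 2.9]
width: 0.233
```

Request:
servo_tool(
  plan=[0, 0, -0.003, 0, 0, 0, 0, 0, -0.003, 0, 0, 0],
)

```text
time: 19.6
eef_pos: [0.4749, -0.3321, 0.0495]
ee_rot: [0.502, -0.498, 0.502, 0.498]
force: [-7.6, -0.6, 3.5]
width: 0.237
```

Request:
servo_tool(
  plan=[0, 0, -0.002, 0, 0, 0, 0, 0, -0.002, 0, 0, 0],
)

```text
time: 19.8
eef_pos: [0.4749, -0.3321, 0.049]
ee_rot: [0.502, -0.498, 0.502, 0.498]
force: [-7.1, 0.5, 2.4]
width: 0.231
```

Request:
servo_tool(
  plan=[0, 0, -0.002, 0, 0, 0, 0, 0, -0.002, 0, 0, 0],
)

```text
time: 20.0
eef_pos: [0.4749, -0.3321, 0.0486]
ee_rot: [0.502, -0.498, 0.502, 0.498]
force: [-7.8, -0.0, 3.5]
width: 0.233
```

Request:
servo_tool(
  plan=[0, 0, -0.002, 0, 0, 0, 0, 0, -0.002, 0, 0, 0],
)

```text
time: 20.2
eef_pos: [0.475, -0.3321, 0.0485]
ee_rot: [0.502, -0.498, 0.502, 0.498]
force: [-9.7, 0.1, 8.9]
width: 0.233
```

Request:
servo_tool(
  plan=[0, 0, -0.002, 0, 0, 0, 0, 0, -0.002, 0, 0, 0],
)

```text
time: 20.4
eef_pos: [0.475, -0.3322, 0.0484]
ee_rot: [0.502, -0.498, 0.502, 0.498]
force: [-10.9, 3.3, 11.5]
width: 0.235
```

Request:
servo_tool(
  plan=[0, 0, 0.003, 0, 0, 0, -0.002, 0, 0.003, 0, 0, 0, -0.004, 0, 0.003, 0, 0, 0, -0.004, 0, 0.003, 0, 0, 0],
)

```text
time: 20.8
eef_pos: [0.4745, -0.3321, 0.0486]
ee_rot: [0.502, -0.498, 0.502, 0.498]
force: [-5.3, -0.1, 2.7]
width: 0.233
```

```bash
python3 - <<'E'
from m import *
im,c=snap("wc8")
crop(im,240,60,170,340,1.75,"wc8c.png")
print(manip.state()["force"],manip.state()["eef_pos"])
E
```

```text
20.8 [ 0.4745 -0.3321  0.0486] [ 0.008  1.    -0.   ] [-0.e+00 -3.e-04 -1.e+00] F [-5.34 -0.13  2.75] w 0.2329
[-6.15084626 -0.76173938  3.20325528] [ 0.47454642 -0.33210092  0.04856381]
```

View pics/wc8.png

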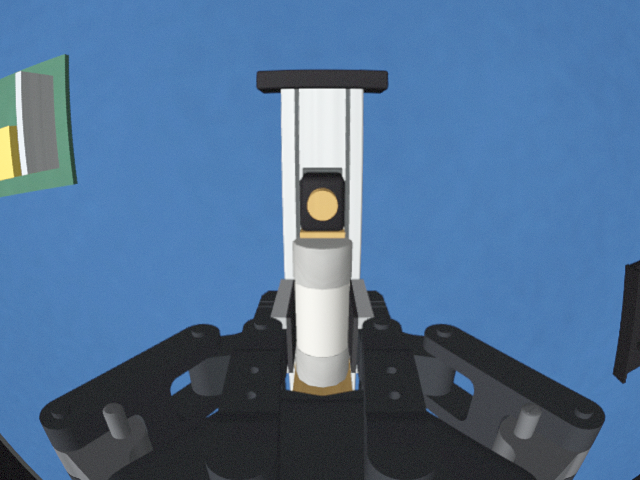

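Request:
servo_tool(
  plan=[-0.002, 0, 0, 0, 0, 0, -0.003, 0, 0, 0, 0, 0, -0.003, 0, 0, 0, 0, 0],
)

```text
time: 21.15
eef_pos: [0.4739, -0.3321, 0.0486]
ee_rot: [0.502, -0.498, 0.502, 0.498]
force: [-4.7, -1.8, 2.9]
width: 0.236
```

Request:
servo_tool(
  plan=[0, 0, 0, 0, 0, 0, 0, 0, 0, 0, 0, 0, 0, 0, 0, 0, 0, 0, 0, 0, 0, 0, 0, 0],
  jaw=0,
)

```text
time: 21.55
eef_pos: [0.4744, -0.3315, 0.0484]
ee_rot: [0.502, -0.498, 0.502, 0.498]
force: [0.8, -0.3, 0.8]
width: 0.502
```

Request:
servo_tool(
  plan=[0, 0, 0.1, 0, 0, 0, 0, 0, 0.2, 0, 0, 0, 0, 0, 0.4, 0, 0, 0, 0, 0, 0.6, 0, 0, 0, 0, 0, 0.6, 0, 0, 0, 0, 0, 0.6, 0, 0, 0],
)

```text
time: 22.15
eef_pos: [0.4747, -0.3318, 0.1997]
ee_rot: [0.502, -0.499, 0.501, 0.497]
force: [-0.1, -0.0, -1.7]
width: 0.501
```

```bash
python3 - <<'E'
from m import *
im,c=snap("wc9")
crop(im,240,60,170,240,2.5,"wc9c.png")
s=manip.get_image("scene"); cv2.imwrite("pics/sc9f.png",s); crop(s,150,270,90,90,6,"sc9.png")
for z in (.040,.044): fuses("wc9",(300,190,345,300),z)
E
```

```text
22.15 [ 0.4747 -0.3318  0.1997] [ 0.007  1.    -0.001] [ 2.9e-03 -7.0e-04 -1.0e+00] F [-0.07 -0.03 -1.71] w 0.5009
wc9 ctr [ 0.4942 -0.3341  0.04  ] len 0.091 yaw -1.37 px [320.9 244.5] (41.4233512878418, 109.6052474975586)
wc9 ctr [ 0.493  -0.3341  0.044 ] len 0.0898 yaw -1.37 px [320.9 244.5] (41.4233512878418, 109.6052474975586)
```

View pics/wc9.png

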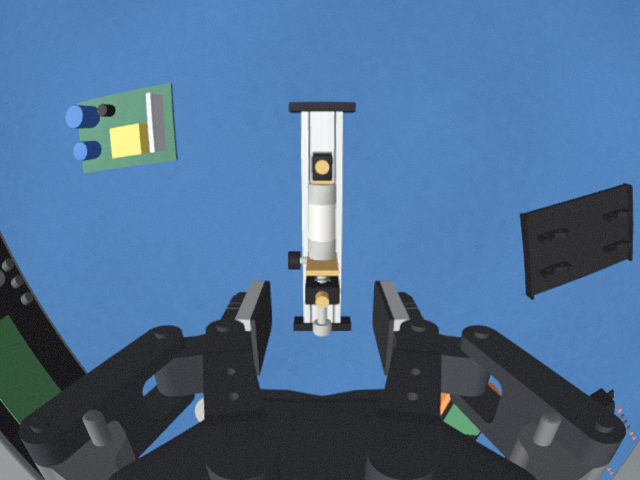

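View pics/wc9c.png

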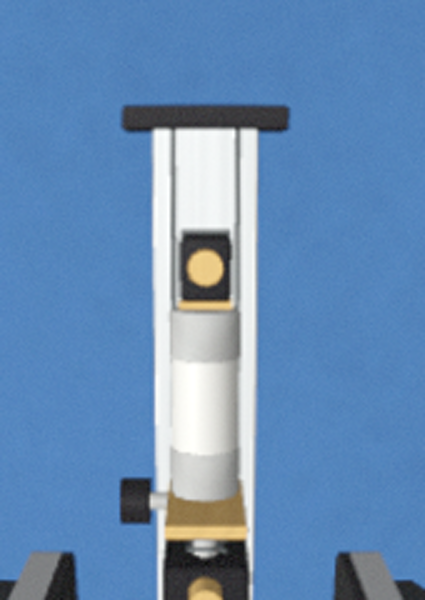

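View pics/sc9.png

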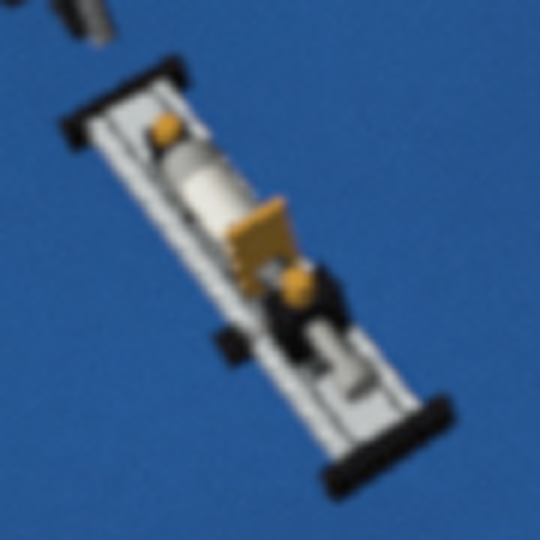

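```bash
python3 - <<'E'
from m import *
s=cv2.imread("pics/sc9f.png"); crop(s,150,130,350,270,2.2,"sc9g.png")
_,c=load("wc9")
for uv,z in [((240+205/2.5,60+311/2.5),.050),((240+205/2.5,60+308/2.5),.041),((240+205/2.5,60+499/2.5),.051)]: print(onz(c,uv,z,True).round(4))
E
```

```text
[ 0.4433 -0.3328  0.05  ]
[ 0.4436 -0.3328  0.041 ]
[ 0.501  -0.3333  0.051 ]
```

View pics/sc9g.png

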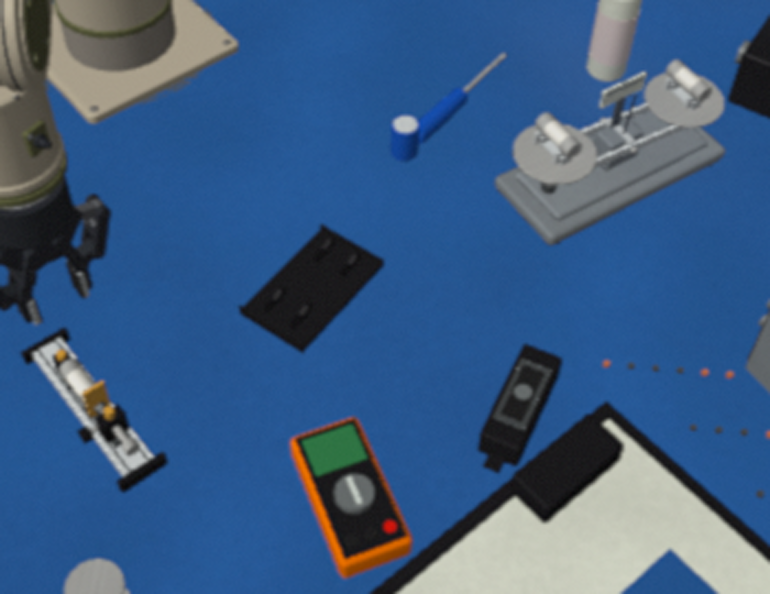

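The last view shows the fuse against both contacts: its ends are at x = 0.443 and 0.501, 58 mm apart. The fake lies in the working pan, the reference is on its own pan, and the rack is empty. I'm handing in.

```bash
python3 -c "
from rig import manip
print(manip.finish_job(), manip.state()['time'])"
```

```text
the job is handed in; nothing more can be done
the job is handed in; nothing more can be done
```

The job is done and handed in at about 22 s on the robot's clock. No verdict was reported.

- **Weighing:** I laid the rack's +y fuse in the working cradle and let go. The balance settled far from level: the reference pan rose about 4 mm, where level would be 12 mm. The working pan's apparent size gave a drop of about 5 mm. Both put the beam at roughly -0.07 to -0.085 rad, so that fuse is the fake. It stayed in the cradle, and a picture about a second later showed the same tilt. One image shift, taken while the arm still held the pan down, gave about 7 mm where I expected about 4 mm. I did not use it.
- **Loading:** I judged the -y fuse full weight by elimination; it was not itself weighed. I felt the sprung contact at about 3 N and pushed it back about 9.3 mm at 7–8 N, short of its 11 mm stop. Lowering it met firm support at a fuse height of about 40 mm. The upward force briefly reached 11.5 N, under the 25 N limit. I then eased it back toward the fixed contact and released it.
- **Last checks:** The seated fuse's ends measured 0.443 and 0.501 m along x, a 58 mm span. The end at 0.443 m agrees with the fixed contact's face. The fake and the reference are in their cradles, nothing else looked moved in the part of the scene I viewed, and the gripper is clear at 0.20 m height.

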